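# Swing the pastry tray round the corner post and tip the box onto the packing mat

## Task

Push the square tray, with the pastry box on it, against the steel corner post so that it swings a quarter turn anticlockwise (seen from above) round the post, and lay it flat along the long wooden fence with its open edge facing the grey packing mat. Then raise the tray by its handle, keeping the open edge low at the worktop, so that the box slides out onto the mat without the gripper touching it. Finally set the tray down flat on the worktop, clear of the box, which must lie flat with its middle well inside the mat; leave the jar, the cookies and the bench scraper alone.

Things in the scene. Friction and masses are not known exactly. Their poses are not given: they have to be found in the camera images.
- station: fixed wooden L-shaped fence, 45 mm high, 18 mm thick. Origin: the corner post's axis at worktop level; yaw within 0.2 rad of world. The long fence runs from the post along -y for 335 mm, working face (towards -x, the robot) in the plane x = -12 mm. At its end the end fence, working face at y = -317 mm, turns back towards -x as far as x = -172 mm
- corner_post: fixed upright steel post at the left (+y) end of the long fence, 24 mm in diameter, 75 mm high, same origin and axes as the station; its -x side is flush with the long fence's working face
- mat_middle (a point): middle of the grey flat packing mat, flush with the worktop (no step), in the corner of the two fences: station x from -177 to -12 mm, y from -317 to -155 mm
- tray: loose bare-metal square tray, 160 x 160 mm, 0.65 kg, floor 4 mm thick; lips 28 mm high, 4 mm thick on sides +x, +y, -y; -x side open. Origin: middle of underside. Starts with the open edge facing the robot, 8 to 50 mm left (+y) of the post, its middle 55 to 70 mm nearer the robot than the post. Turned by +pi/2 the open edge faces station -y (the mat), the -y lip lies along the long fence
- tray_open_edge (a point): middle of the lower edge of the tray's open side (tray x = -80 mm, y = 0, z = 0)
- tray_handle (a point): middle of the tray's handle: a round steel bar 8 mm in diameter, 110 mm long along the tray's y, at tray x = +95 mm (15 mm outside the closed +x lip), 65 mm above the tray's underside, held by thin stays at its ends; free space round its middle. The bar can turn between gripping fingers
- pastry_box: loose small brown lidded pastry box with ribbon, 74 mm (x) by 108 mm (y), 49 mm high, 0.14 kg; origin: middle of its underside. Lies on the tray's floor near the middle, long side along the tray's y within 0.15 rad. It slides down the tray when that is tilted by 15 to 25 degrees; once its front meets the worktop it stops, and the tray must be drawn back from under it
- jar_tall: loose jar 60 mm in diameter, 80 mm high, standing behind the tray; origin at the middle of its underside; leave alone
- cookies: loose tied pack of cookies, 74 mm wide, 84 mm high, standing behind the long fence; origin at the middle of its underside; leave alone
- scraper: loose bench scraper, 92 x 112 mm, 25 mm high, lying near the worktop's front edge; origin at the middle of its underside; leave alone
Mind the look-alikes: they are no part of the job. Several things have the shape of the pastry_box; the one meant has the colours described above.

How it is judged (in metres and radians):
On the way, in this order (a step that is already met when the one before it is completed fails the run):
1. the tray, half way through its turn, is pressed against the corner post (contact force between tray and corner_post above 0.2 N and angle between the x axis of tray and the x axis of station, either way round between 0.5 and 1.15 rad).
2. the tray lies along the long fence (within 0.08 rad and 10 mm), open edge towards the mat, the box still on it (angle between the x axis of tray and the y axis of station, either way round below 0.08 rad and x of tray in the frame of station above -0.102 m and horizontal distance between tray_open_edge and mat_middle below 0.19 m and angle between tray's own z axis and vertical below 0.06 rad and horizontal distance between pastry_box and tray below 0.08 m), for 0.2 s.
3. the tray is tipped towards its open edge by more than 0.25 rad with the box still on it (angle between tray's own z axis and vertical above 0.25 rad and z of tray_handle in the frame of station above 0.09 m and x of pastry_box in the frame of tray above -0.1 m).
At the end, for the whole second after the job is handed in: The pastry box lies flat (within 0.06 rad) and at rest on the worktop with its middle at least 15 mm inside the mat's edges, not touching the tray; the tray lies flat (within 0.05 rad) and at rest on the worktop (x of pastry_box in the frame of station between -0.162 and -0.027 m and y of pastry_box in the frame of station between -0.302 and -0.17 m and height (world z) of each of pastry_box, tray below 0.006 m and angle between pastry_box's own z axis and vertical below 0.06 rad and linear speed of each of pastry_box, tray below 0.02 m/s and contact force between pastry_box and tray below 0.1 N and angle between tray's own z axis and vertical below 0.05 rad).
It fails at once if the gripper touches the pastry box (contact force between any of the fingers, the arm and pastry_box above 1 N).
It fails at once if the tray's open edge is lifted more than 40 mm off the worktop (height (world z) of tray_open_edge above 0.04 m).
It fails at once if the jar, the cookies or the scraper is moved by more than 30 mm (distance of any of jar_tall, cookies, scraper from where it was at the start of the episode above 0.03 m).
It also fails if it takes over 72 s, if anything falls off the work surface, if the arm or the gripper's body presses on something with over 40 N, if the wrist force passes 120 N, or if a joint passes its speed limit or range.

## Robot

A 6-joint arm with a two-finger parallel gripper is mounted at the origin on a cart in front of the work surface, level with it; the furniture and walls round the work are solid. World frame = base frame: x ahead of the robot, y to its left, z up, the work surface at z = 0. Lengths are in mm, angles in rad, forces in N, time in s.
With the tool pointing down it reaches from about 375 to 900 mm from the base axis. Payload 3.1 kg.
Tool frame: the origin (TCP) lies at the very end of the fingers, on their centre line; the grasp point (between the pads) lies 19 mm behind it; y points along the fingers, x is the direction in which the jaws open and shut, and the axes are right-handed (so a half turn about y gives the same grasp; the last joint's range is limited). The gripper opens to 87 mm and grips with 3 to 60 N. Pads are 19 mm wide; open, the fingers measure 117 mm over their backs; the gripper's body (75 mm by 190 mm) begins 51 mm behind the grasp point.
Start: joints at [-1.504, 0.527, 1.433, -0, 1.181, -0.178], TCP at [152.108, -606.185, 222.548] pointing down, gripper open.
Joint ranges: [-3.08, 3.08], [-0.75, 2.2], [0.22, 2.44], [-1.43, 4.57], [0, 2.65], [-2.85, 2.85]. Speed limits (rad/s): [2.79, 2.79, 3.14, 3.14, 3.14, 3.14].

## Interface

Orientations are given as a 3x3 rotation matrix whose columns are the frame's x, y, z axes.
In Python, from plant import state, read_camera, job_done gives the robot as it stands. The module is installed in compiled form; this text tells all that it offers.
- The arm moves only by the shell command python3 -m crank 'ROWS' [FORCE]. ROWS is JSON, a list of rows, each an object of numbers: "ax", "ay", "az": the turn, a rotation vector about the tool's x, y, z in degrees; "x", "y", "z": the shift along the tool's x, y, z in m; "grip": the gripper's target within -1 to 1 (shut at 1, half-way at 0, fully open at -1). In form: [{"ax": .., "ay": .., "az": .., "x": .., "y": .., "z": .., "grip": ..}, ...]. A call has 1 to 10 rows; each row shifts and turns the commanded pose from where the row before left it, along the tool's axes as they then stand; what a row does not reach is not made up. A row lasts 1/10 s, in which the tool goes at most 50 mm and 8.59 degrees, less where a joint would pass 70% of its speed; a pose out of reach is approached as far as the arm can. A call is refused whole if a number of a shift passes 0.05 or a number of a turn 8.59, either way. A call with a gripper value outside its range is refused whole. The fingers move at their own pace and stop on an object; FORCE is the grip in N (left out, the last holds). Time passes only in rows, so rows that do not move let the fingers close. It gives the time, the measured TCP pose, the force and the opening at its end, in the units of the state.
- state(): the state, without advancing time (a new reading comes with each control period).
- read_camera(name): name is "side" or "top" or "wrist"; returns a dict with "color" (384x512x3 uint8, red, green, blue), "z_map" (384x512 float32, mm along the optical axis (not along the pixel's ray), 0 where there is no reading), "fx", "fy", "cx", "cy" (pixels), "k1" (the pictures are not rectified: a ray, as slopes to the right and down, at radius r is drawn at 1 + k1 r^2 times it, then the intrinsics apply), "extrinsics" (4x4, takes a point from camera to world coordinates); the wrist camera has in their place "T_tool_cam" (4x4, takes a point from camera to tool coordinates, whose origin is the TCP and whose axes are the tool frame's). Camera axes: x right, y up, looking along -z (the intrinsics and any distortion apply to the point x, -y, -z); pixel columns grow to the right and rows downward; lengths in mm; the calibration is good to about 2 mm. A picture is of the moment at which its call begins: read the wrist's pose just before it.
- job_done(): hands the job in, once; it reports no verdict.
The state is a dict: "time": time; "joint_pos": joint angles; "dq": joint speeds; "effort": joint torques, N m; "position": TCP position; "orientation": TCP orientation; "force": force on the tool from outside, world axes, zero at the start; "torque": the same for the moment, N m; "grip_width": opening from 0.0 (shut) to 1.0 (fully open).
Only numpy, scipy, OpenCV 4.12 (cv2) and the standard library are available. Lean on these libraries where they do the work, as an engineer would, in place of code of your own. Each camera call takes 0.05 s, during which the arm holds its last target.

## Working session

There is one attempt and no reset: what is moved stays moved. The work goes in short steps, Python scripts to look and compute and a shell command to move; the robot and the scene stay as the last step left them, time stands still between calls to the robot, and variables do not carry over. Pictures are saved under pics/ and viewed, and the job is handed in when it is done.

```bash
mkdir -p pics; ls
python3 - <<'E'
from plant import state, read_camera
import cv2,numpy as np
s=state();print(s)
for n in("top","side"):
    c=read_camera(n);cv2.imwrite(f"pics/{n}0.png",c["color"][:,:,::-1])
    print(n,c["fx"],c["fy"],c["cx"],c["cy"],c["k1"],np.round(c["extrinsics"],3).tolist())
    np.savez(f"{n}0.npz",**c)
E
```

```text
pics
{'time': 0.0, 'joint_pos': array([-1.50346885e+00,  5.28453053e-01,  1.43388388e+00,  1.45817818e-05,
        1.18141771e+00, -1.78503466e-01]), 'dq': array([ 0.00043979, -0.00077588,  0.00050804,  0.00124583,  0.00077838,
        0.00069447]), 'effort': array([-1.01328260e-03, -4.40042853e+01, -1.76590759e+01,  6.35246979e-02,
        5.82490792e-02, -1.52723255e-04]), 'position': array([ 152.08220399, -605.46320883,  221.58556641]), 'orientation': array([[ 2.43356847e-01, -1.31991192e-04,  9.69936816e-01],
       [-9.69934497e-01,  2.15799197e-03,  2.43356559e-01],
       [-2.12523679e-03, -9.99997663e-01,  3.97139312e-04]]), 'force': array([-0.14634409,  0.19685732,  0.05392185]), 'torque': array([-0.029394  , -0.06119872,  0.01508473]), 'grip_width': 1.0042188221625885}
top 451.76091815140506 451.76091815140506 259.11027454481115 188.20996660890353 -0.029858345126134406 [[0.13, 0.943, -0.307, 77.158], [-0.992, 0.12, -0.05, -160.595], [-0.01, 0.311, 0.95, 1541.269], [0.0, 0.0, 0.0, 1.0]]
side 370.4625747316472 370.4625747316472 258.3021683690528 189.41774630768302 -0.04594507448696583 [[0.992, 0.037, -0.124, 435.229], [-0.127, 0.463, -0.877, -1023.644], [0.025, 0.886, 0.464, 572.02], [0.0, 0.0, 0.0, 1.0]]
```

View pics/top0.png

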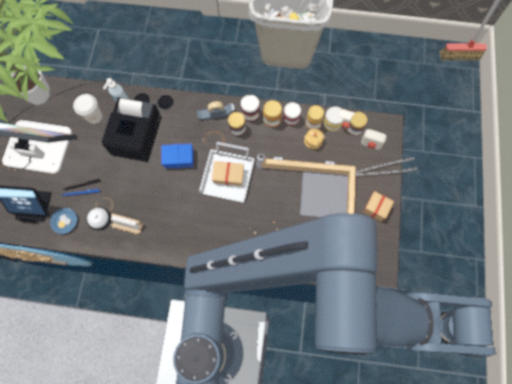

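View pics/side0.png

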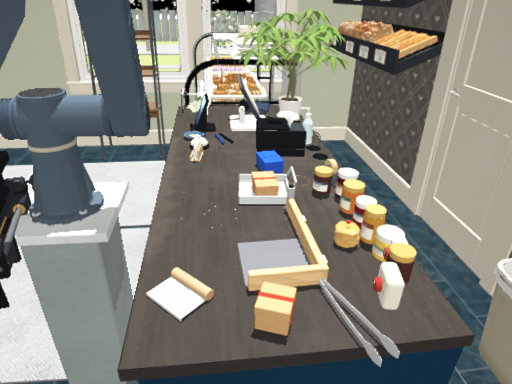

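The top view shows the tray with the box at about (228,173), the post at (262,157), the fence running right to (355,165), the mat at (327,195) and a jar at (237,124) behind the tray. Next I'll turn these into world coordinates.

```bash
cat > h.py <<'E'
import numpy as np,cv2
from plant import state, read_camera
def cloud(c,T=None):
    K=np.array([[c["fx"],0,c["cx"]],[0,c["fy"],c["cy"]],[0,0,1]]);D=np.array([c["k1"],0,0,0],float)
    T=c["extrinsics"] if T is None else T
    v,u=np.mgrid[0:384,0:512]
    p=cv2.undistortPoints(np.stack([u.ravel(),v.ravel()],1).astype(float)[:,None],K,D,None,None,None)[:,0] if 0 else cv2.undistortPoints(np.stack([u.ravel(),v.ravel()],1).astype(float)[:,None],K,D)[:,0]
    z=c["z_map"].ravel().astype(float)
    P=np.stack([p[:,0]*z,-p[:,1]*z,-z],1)
    W=P@np.array(T)[:3,:3].T+np.array(T)[:3,3]
    W[z<=0]=np.nan
    return W.reshape(384,512,3)
def ortho(cs,x0,x1,y0,y1,mm=1.0,zmax=250):
    # rows: x from x1 (top) down to x0 ; cols: y from y1 (left) to y0
    h=int((x1-x0)/mm);w=int((y1-y0)/mm)
    img=np.zeros((h,w,3),np.uint8);H=np.full((h,w),-1e3)
    for W,col in cs:
        ok=np.isfinite(W[...,0])
        for (x,y,z),cc in zip(W[ok],col[ok]):
            if z>zmax: continue
            r=int((x1-x)/mm);q=int((y1-y)/mm)
            for dr in(0,1,-1):
                for dq in(0,1,-1):
                    a,b=r+dr,q+dq
                    if 0<=a<h and 0<=b<w and z>H[a,b]+ (3 if (dr or dq) else 0): H[a,b]=z;img[a,b]=cc
    return img[:,:,::-1].copy(),H
def grid(img,x1,y1,mm,x0,y0,step=50):
    for x in range(int(np.ceil(x0/step)*step),int(x1),step):
        r=int((x1-x)/mm);cv2.line(img,(0,r),(img.shape[1],r),(0,255,0) ,1);cv2.putText(img,str(x),(2,r-2),0,.4,(0,255,255),1)
    for y in range(int(np.ceil(y0/step)*step),int(y1),step):
        q=int((y1-y)/mm);cv2.line(img,(q,0),(q,img.shape[0]),(0,255,0),1);cv2.putText(img,str(y),(q+2,10),0,.4,(0,255,255),1)
    return img
E
python3 - <<'E'
from h import *
for n in("top","side"):
    c=dict(np.load(f"{n}0.npz"));W=cloud(c)
    ii=[(173,228),(157,262),(200,327),(124,237),(140,313),(190,300)] if n=="top" else [(185,264),(200,291),(255,270),(235,347),(180,322),(295,180),(300,275)]
    for r,q in ii: print(n,(q,r),np.round(W[r,q]))
    img,H=ortho([(W,c["color"])],330,830,-480,170,.8,120)
    img=grid(img,830,170,.8,330,-480); cv2.imwrite(f"pics/o_{n}.png",img[:600,:800])
E
```

```text
top (228, 173) [601.  34.  49.]
top (262, 157) [664. -79.  79.]
top (327, 200) [ 563. -325.   -4.]
top (237, 124) [779.  26.  78.]
top (313, 140) [ 766. -251.   44.]
top (300, 190) [ 586. -226.   -0.]
side (264, 185) [596. -13.  53.]
side (291, 200) [ 663. -101.   46.]
side (270, 255) [ 572. -296.    2.]
side (347, 235) [ 770. -285.   42.]
side (322, 180) [784.  -0.  57.]
side (180, 295) [ 360. -423.   10.]
side (275, 300) [ 546. -510.   62.]
```

View pics/o_top.png

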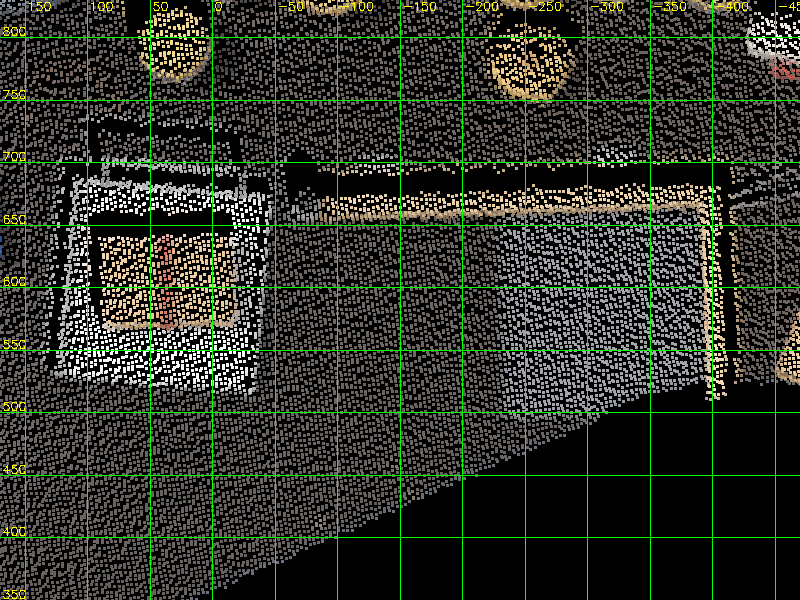

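View pics/o_side.png

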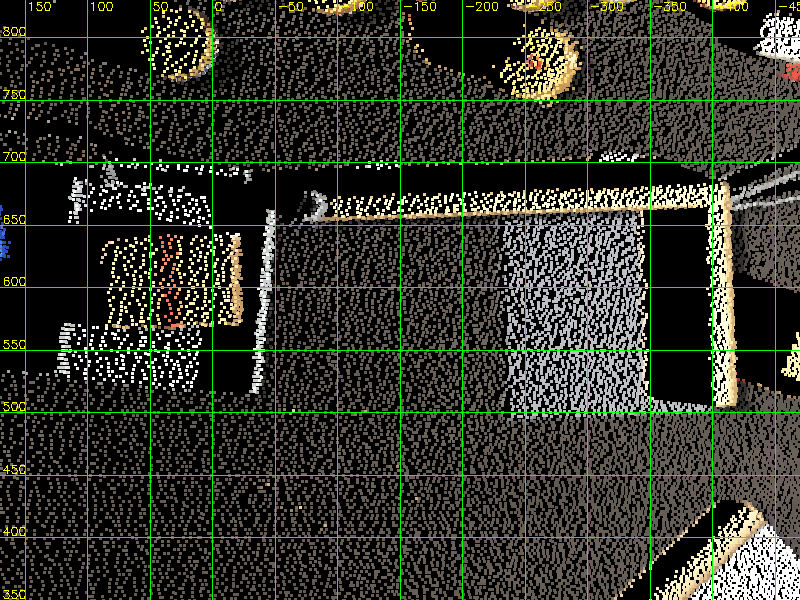

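Run:
```python
from h import *
C={n:dict(np.load(f"{n}0.npz")) for n in("top","side")}
Ws={n:cloud(C[n]) for n in C}
for n,W in Ws.items():
    P=W.reshape(-1,3);P=P[np.isfinite(P[:,0])]
    # table
    t=P[(P[:,0]>400)&(P[:,0]<500)&(P[:,1]>-150)&(P[:,1]<150)&(P[:,2]<15)];print(n,"table z",np.median(t[:,2]))
    f=P[(P[:,0]>640)&(P[:,0]<695)&(P[:,1]>-370)&(P[:,1]<-110)]
    tp=f[(f[:,2]>40)&(f[:,2]<52)];
    vals=[]
    for a in range(-370,-110,20):
        k=tp[(tp[:,1]>=a)&(tp[:,1]<a+20)]
        if len(k)>5: vals.append((a+10,np.percentile(k[:,0],3),np.percentile(k[:,0],97)))
    vals=np.array(vals);print(n,"top fence front/back fits",np.polyfit(vals[:,0],vals[:,1],1),np.polyfit(vals[:,0],vals[:,2],1),np.median(tp[:,2]))
    fc=f[(f[:,2]>8)&(f[:,2]<38)];fc=fc[fc[:,0]<675]
    print(n,"face",len(fc),np.polyfit(fc[:,1],fc[:,0],1) if len(fc)>20 else 0)
    po=P[(P[:,0]>640)&(P[:,0]<700)&(P[:,1]>-105)&(P[:,1]<-55)]
    pt=po[(po[:,2]>70)&(po[:,2]<85)];print(n,"post top",len(pt),pt.mean(0) if len(pt) else 0,(pt.max(0)-pt.min(0)) if len(pt) else 0)
    pm=po[(po[:,2]>50)&(po[:,2]<70)];print(n,"post mid",len(pm),pm.mean(0) if len(pm) else 0,(pm.max(0),pm.min(0)) if len(pm) else 0)
    e=P[(P[:,0]>510)&(P[:,0]<640)&(P[:,1]>-430)&(P[:,1]<-380)&(P[:,2]>40)&(P[:,2]<52)]
    v=[]
    for a in range(510,640,15):
        k=e[(e[:,0]>=a)&(e[:,0]<a+15)]
        if len(k)>4:v.append((a+7.5,np.percentile(k[:,1],97),np.percentile(k[:,1],3)))
    v=np.array(v);print(n,"end fence inner,outer",np.polyfit(v[:,0],v[:,1],1),np.polyfit(v[:,0],v[:,2],1))
    # tray lips tops, box
    b=P[(P[:,0]>540)&(P[:,0]<660)&(P[:,1]>-30)&(P[:,1]<100)&(P[:,2]>46)&(P[:,2]<62)]
    print(n,"box",len(b),np.median(b[:,2]),cv2.minAreaRect(b[:,:2].astype(np.float32)))
    l=P[(P[:,0]>500)&(P[:,0]<720)&(P[:,1]>-56)&(P[:,1]<140)&(P[:,2]>20)&(P[:,2]<36)]
    tr=P[(P[:,0]>500)&(P[:,0]<720)&(P[:,1]>-56)&(P[:,1]<140)&(P[:,2]>10)&(P[:,2]<33)]
    print(n,"tray rect",cv2.minAreaRect(tr[:,:2].astype(np.float32)))
    r=tr[(tr[:,1]<-20)&(tr[:,0]<650)];print(n,"right lip",len(r),np.polyfit(r[:,0],r[:,1],1), np.polyval(np.polyfit(r[:,0],r[:,1],1),600))
    h=P[(P[:,0]>660)&(P[:,0]<740)&(P[:,1]>-40)&(P[:,1]<110)&(P[:,2]>58)&(P[:,2]<78)]
    if len(h)>5: print(n,"handle",len(h),h.mean(0),np.polyfit(h[:,1],h[:,0],1),h.min(0),h.max(0))
    j=P[(P[:,0]>740)&(P[:,0]<840)&(P[:,1]>-30)&(P[:,1]<80)&(P[:,2]>10)];print(n,"jar",j.min(0),j.max(0))
    j=P[(P[:,0]>735)&(P[:,0]<840)&(P[:,1]>-300)&(P[:,1]<-200)&(P[:,2]>10)];print(n,"cook",j.min(0),j.max(0))
```

```text
top table z -0.5941141584644356
top top fence front/back fits [-3.55201718e-02  6.51202839e+02] [-3.53898245e-02  6.68038137e+02] 44.112947437215325
top face 222 [-2.95187600e-02  6.53348471e+02]
top post top 34 [664.15332194 -75.1684754   76.21900021] [20.63354688 21.21199033 12.15585739]
top post mid 15 [659.26161828 -77.58529803  58.86761308] (array([679.25372132, -64.67676412,  68.29477827]), array([654.28906933, -90.14923157,  50.96667984]))
top end fence inner,outer [ 2.67402848e-02 -4.10757307e+02] [ 5.02645911e-02 -4.36475430e+02]
top box 577 51.9129474508959 ((604.569580078125, 35.07944869995117), (73.97132873535156, 108.48821258544922), 2.100238561630249)
top tray rect ((604.2472534179688, 39.630210876464844), (162.01943969726562, 162.82855224609375), 84.74951171875)
top right lip 59 [-0.08140066 10.07750763] -38.762889936512934
top handle 75 [695.57061472  31.51445724  67.7494458 ] [7.74232240e-02 6.93130664e+02] [680.207725   -26.56029844  60.02340473] [703.28424543  87.67217685  76.33184367]
top jar [763.55694037 -29.96799257  10.6130659 ] [839.7911236   59.56541666  93.
[... 628 characters left out ...]
721939e-02 -4.37846146e+02]
side box 386 53.56837831663222 ((604.9788208007812, 32.509552001953125), (73.49108123779297, 110.64938354492188), 2.014066219329834)
side tray rect ((602.2953491210938, 36.336944580078125), (164.95767211914062, 157.70501708984375), 84.6120834350586)
side right lip 284 [-0.07062815  1.89699903] -40.47989287195861
side handle 54 [694.4203402   22.32202255  68.12593803] [8.12347227e-02 6.92607017e+02] [684.07415549 -29.6671168   58.40557564] [704.24258891  86.6648745   72.19979454]
side jar [765.3005925  -29.38690428  10.10246906] [839.98428726  55.96213594  91.03112492]
side cook [ 744.68292696 -295.10017841   10.01665281] [ 839.81448234 -225.06278296   97.39751435]
```

Station fit: post at about (666,-78) with yaw 0.035. The tray is at about (603.5,38) with yaw -0.085, and the handle at about (694,32) at z=65. My plan is to grip the handle bar, roll the tray's -y side round the post with the grip, and then tip it. I'll turn the tool first.

```bash
python3 -m crank '[{"ay":-7.9},{"ay":-7.9},{"ay":-7.9},{"ay":-7.9},{"ay":-7.9},{"ay":-7.9},{"ay":-7.9},{"ay":-7.9},{"ay":-7.9}]'
cat >> h.py <<'E'
def S():
    s=state();R=s["orientation"];yaw=np.arctan2(R[1,0],R[0,0])
    print("t %.2f"%s["time"],"pos",np.round(s["position"],1),"yaw %.4f"%yaw,"yaxis",np.round(R[:,1],3),"F",np.round(s["force"],1),"M",np.round(s["torque"],2),"g %.3f"%s["grip_width"],"q",np.round(s["joint_pos"],2));return s
def shift(d,n=1):
    s=state();t=s["orientation"].T@np.array(d)/1000/n;print("tool shift per row",np.round(t,4));return t
E
python3 -c "
from h import *
s=S();shift(np.array([694,32,170])-s['position'],18)"
```

```text
t 0.10 pos [ 152.1 -605.6  221.7] yaw -1.3250 yaxis [-0.     0.002 -1.   ] F [0.6 1.1 0. ] M [-0.01  0.03  0.  ] g 0.997 q [-1.5   0.53  1.43  0.    1.18 -0.18]
tool shift per row [-0.027   0.0029  0.0378]invalid input
```

```bash
python3 -m crank '[{"ax":0,"ay":-7.9,"az":0,"x":0,"y":0,"z":0,"grip":-1}]'
```

```text
time: 0.2
position: [152.1, -605.7, 221.9]
orientation: [[0.377, -0.0, 0.926], [-0.926, 0.001, 0.377], [-0.001, -1.0, 0.0]]
force: [0.1, 0.2, -0.3]
grip_width: 1.001
```

```bash
python3 -m crank '[{"ax":0,"ay":-7.9,"az":0,"x":0,"y":0,"z":0,"grip":0},{"ax":0,"ay":-7.9,"az":0,"x":0,"y":0,"z":0,"grip":0},{"ax":0,"ay":-7.9,"az":0,"x":0,"y":0,"z":0,"grip":0},{"ax":0,"ay":-7.9,"az":0,"x":0,"y":0,"z":0,"grip":0},{"ax":0,"ay":-7.9,"az":0,"x":0,"y":0,"z":0,"grip":0},{"ax":0,"ay":-7.9,"az":0,"x":0,"y":0,"z":0,"grip":0},{"ax":0,"ay":-7.9,"az":0,"x":0,"y":0,"z":0,"grip":0},{"ax":0,"ay":-7.9,"az":0,"x":0,"y":0,"z":0,"grip":0}]'
python3 -c "
from h import *
s=S();shift(np.array([694,32,170])-s['position'],18)"
```

```text
time: 1.0
position: [152.1, -605.8, 222.0]
orientation: [[0.997, -0.0, 0.078], [-0.078, 0.001, 0.997], [-0.0, -1.0, 0.001]]
force: [0.1, 0.0, 0.4]
grip_width: 0.507
t 1.00 pos [ 152.1 -605.8  222. ] yaw -0.0784 yaxis [-0.     0.001 -1.   ] F [0.1 0.  0.4] M [-0.08 -0.11 -0.01] g 0.507 q [-1.5   0.53  1.43  0.    1.18 -1.43]
tool shift per row [0.0272 0.0029 0.0377]
```

```bash
python3 -m crank '[{"ax":0,"ay":0,"az":0,"x":0.027,"y":0,"z":0.038,"grip":0},{"ax":0,"ay":0,"az":0,"x":0.027,"y":0,"z":0.038,"grip":0},{"ax":0,"ay":0,"az":0,"x":0.027,"y":0,"z":0.038,"grip":0},{"ax":0,"ay":0,"az":0,"x":0.027,"y":0,"z":0.038,"grip":0},{"ax":0,"ay":0,"az":0,"x":0.027,"y":0,"z":0.038,"grip":0},{"ax":0,"ay":0,"az":0,"x":0.027,"y":0,"z":0.038,"grip":0},{"ax":0,"ay":0,"az":0,"x":0.027,"y":0,"z":0.038,"grip":0},{"ax":0,"ay":0,"az":0,"x":0.027,"y":0,"z":0.038,"grip":0},{"ax":0,"ay":0,"az":0,"x":0.027,"y":0,"z":0.038,"grip":0},{"ax":0,"ay":0,"az":0,"x":0.027,"y":0,"z":0.038,"grip":0}]'
python3 -m crank '[{"ax":0,"ay":0,"az":0,"x":0.027,"y":0,"z":0.038,"grip":0},{"ax":0,"ay":0,"az":0,"x":0.027,"y":0,"z":0.038,"grip":0},{"ax":0,"ay":0,"az":0,"x":0.027,"y":0,"z":0.038,"grip":0},{"ax":0,"ay":0,"az":0,"x":0.027,"y":0,"z":0.038,"grip":0},{"ax":0,"ay":0,"az":0,"x":0.027,"y":0,"z":0.038,"grip":0},{"ax":0,"ay":0,"az":0,"x":0.027,"y":0,"z":0.038,"grip":0},{"ax":0,"ay":0,"az":0,"x":0.027,"y":0,"z":0.038,"grip":0},{"ax":0,"ay":0,"az":0,"x":0.025,"y":0,"z":0.03,"grip":0},{"ax":0,"ay":0,"az":0,"x":0,"y":0,"z":0,"grip":0}]'
python3 - <<'E'
from h import *
s=S()
c=read_camera("wrist");cv2.imwrite("pics/w1.png",c["color"][:,:,::-1])
T=np.eye(4);T[:3,:3]=s["orientation"];T[:3,3]=s["position"]
T=T@np.array(c["T_tool_cam"]);W=cloud(c,T);np.savez("w1.npz",W=W,col=c["color"])
print(np.round(c["T_tool_cam"],2).tolist())
P=W.reshape(-1,3)
h=P[(P[:,0]>680)&(P[:,0]<708)&(P[:,1]>-15)&(P[:,1]<75)&(P[:,2]>58)&(P[:,2]<78)]
print("handle",len(h),h.mean(0) if len(h) else 0,np.polyfit(h[:,1],h[:,0],1) if len(h)>5 else 0, np.percentile(h[:,2],[5,95]) if len(h)>5 else 0)
shift(np.array([694,32,170])-s['position'],1)
E
```

```text
time: 2.0
position: [453.8, -248.4, 222.3]
orientation: [[0.996, -0.0, 0.084], [-0.084, 0.0, 0.996], [-0.0, -1.0, 0.0]]
force: [1.0, -0.6, 0.1]
grip_width: 0.503
time: 2.9
position: [693.8, 31.2, 221.6]
orientation: [[0.997, 0.002, 0.079], [-0.079, 0.002, 0.997], [0.002, -1.0, 0.002]]
force: [-1.4, -1.1, -0.1]
grip_width: 0.498
t 2.90 pos [693.8  31.2 221.6] yaw -0.0792 yaxis [ 0.002  0.002 -1.   ] F [-1.4 -1.1 -0.1] M [-0.07 -0.05 -0.01] g 0.498 q [-0.12  0.62  1.24  0.    1.27 -0.04]
[[1.0, -0.0, 0.0, -0.73], [0.0, 0.28, -0.96, -160.79], [-0.0, 0.96, 0.28, 77.03], [0.0, 0.0, 0.0, 1.0]]
handle 722 [696.99872314  32.08590044  66.80987081] [8.88035751e-02 6.94149380e+02] [64.80279009 68.38896816]
tool shift per row [0.0002 0.0516 0.0008]
```

View pics/w1.png

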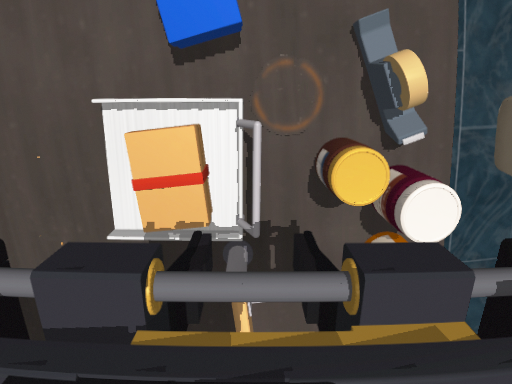

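The wrist view shows the handle bar at column 257, rows 125–232, with the jaws centred on the same column. The jars are to the right and clear of the bar.

Run:
```python
from h import *
d=np.load("w1.npz");P=d["W"].reshape(-1,3);P=P[np.isfinite(P[:,0])]
h=P[(P[:,0]>660)&(P[:,0]<712)&(P[:,1]>-60)&(P[:,1]<110)&(P[:,2]>61)&(P[:,2]<72)]
print(len(h),h.min(0),h.max(0)); print(cv2.minAreaRect(h[:,:2].astype(np.float32)))
lo=P[(P[:,0]>500)&(P[:,0]<700)&(P[:,1]>-60)&(P[:,1]<140)&(P[:,2]>15)&(P[:,2]<32)]
print(cv2.minAreaRect(lo[:,:2].astype(np.float32)))
S()
j=P[(P[:,0]>735)&(P[:,0]<820)&(P[:,1]>-30)&(P[:,1]<60)&(P[:,2]>20)];print(j[:,:].min(0),np.percentile(j[:,2],98))
```

```text
951 [686.04211415 -28.52934197  61.20689955] [705.35890726  88.62870615  69.73445463]
((696.2813110351562, 30.122623443603516), (117.38038635253906, 9.635711669921875), 84.38976287841797)
((603.20068359375, 38.23099899291992), (160.93194580078125, 161.46121215820312), 85.13407135009766)
t 2.95 pos [691.8  29.  221.4] yaw -0.0804 yaxis [-0.001  0.    -1.   ] F [-0.6 -0.5  0.1] M [ 0.01 -0.09 -0.01] g 0.499 q [-0.12  0.62  1.25 -0.    1.27 -0.04]
[735.00032657   1.75451411  20.11035116] 333.1581010588857
```

```bash
python3 -m crank '[{"ax":0,"ay":0.4,"az":0,"x":0.005,"y":0.03,"z":0.001,"grip":0},{"ax":0,"ay":0,"az":0,"x":0,"y":0.04,"z":0,"grip":0},{"ax":0,"ay":0,"az":0,"x":0,"y":0.04,"z":0,"grip":0},{"ax":0,"ay":0,"az":0,"x":0,"y":0.03,"z":0,"grip":0},{"ax":0,"ay":0,"az":0,"x":0,"y":0,"z":0,"grip":0}]' 40
python3 -c "
from h import *
s=S();s=S();shift(np.array([697,30,46])-s['position'],1)
c=read_camera('wrist');cv2.imwrite('pics/w2.png',c['color'][:,:,::-1])"
```

```text
time: 3.45
position: [690.8, 26.4, 77.1]
orientation: [[0.996, -0.013, 0.092], [-0.092, 0.001, 0.996], [-0.013, -1.0, -0.0]]
force: [-0.2, -0.0, -0.0]
grip_width: 0.497
t 3.45 pos [690.8  26.4  77.1] yaw -0.0925 yaxis [-0.013  0.001 -1.   ] F [-0.2 -0.  -0. ] M [ 0.01 -0.04 -0.04] g 0.497 q [-0.12  0.79  1.35 -0.    1.02 -0.03]
t 3.45 pos [690.8  26.4  77.1] yaw -0.0925 yaxis [-0.013  0.001 -1.   ] F [-0.2 -0.  -0. ] M [ 0.01 -0.04 -0.04] g 0.497 q [-0.12  0.79  1.35 -0.    1.02 -0.03]
tool shift per row [0.0062 0.031  0.0042]
```

View pics/w2.png

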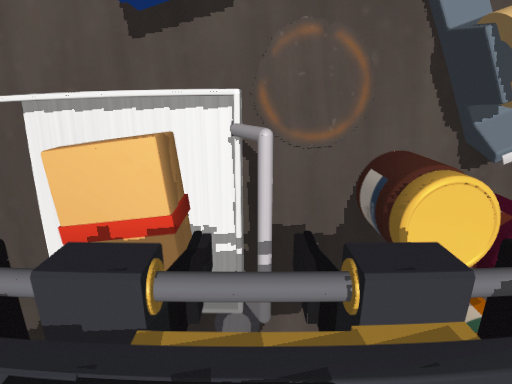

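```bash
python3 -m crank '[{"ax":0,"ay":0,"az":-0.7,"x":0.006,"y":0.005,"z":0.004,"grip":0},{"ax":0,"ay":0,"az":0,"x":0,"y":0.013,"z":0,"grip":0},{"ax":0,"ay":0,"az":0,"x":0,"y":0.013,"z":0,"grip":0},{"ax":0,"ay":0,"az":0,"x":0,"y":0,"z":0,"grip":0}]' 40
python3 -c "
from h import *
s=S();shift(np.array([697,30,46])-s['position'],1)"
```

```text
time: 3.9
position: [701.3, 30.9, 49.7]
orientation: [[0.996, 0.008, 0.091], [-0.091, -0.001, 0.996], [0.008, -1.0, 0.0]]
force: [0.0, 0.3, 0.4]
grip_width: 0.501
t 3.90 pos [701.3  30.9  49.7] yaw -0.0909 yaxis [ 0.008 -0.001 -1.   ] F [0.  0.3 0.4] M [ 0.01 -0.07  0.04] g 0.501 q [-0.11  0.83  1.35  0.    0.96 -0.02]
tool shift per row [-0.0042  0.0037 -0.0013]
```

```bash
for i in 1 2 3; do python3 -m crank '[{"ax":0,"ay":0,"az":0,"x":0,"y":0,"z":0,"grip":0}]' | head -3; done; python3 -c "
from h import *
S()"
```

```text
time: 4.0
position: [702.5, 30.8, 51.1]
orientation: [[0.996, 0.011, 0.091], [-0.091, -0.001, 0.996], [0.011, -1.0, 0.0]]
time: 4.1
position: [703.2, 30.8, 51.9]
orientation: [[0.996, 0.013, 0.091], [-0.091, -0.001, 0.996], [0.013, -1.0, -0.0]]
time: 4.2
position: [703.3, 30.7, 52.1]
orientation: [[0.996, 0.013, 0.091], [-0.091, -0.001, 0.996], [0.013, -1.0, -0.0]]
t 4.20 pos [703.3  30.7  52.1] yaw -0.0909 yaxis [ 0.013 -0.001 -1.   ] F [ 0.5  0.6 -0.1] M [-0.06 -0.05  0.02] g 0.498 q [-0.11  0.83  1.34  0.    0.96 -0.02]
```

```bash
python3 -m crank '[{"ax":0,"ay":0,"az":0.7,"x":-0.006,"y":0.006,"z":-0.001,"grip":0},{"ax":0,"ay":0,"az":0,"x":0,"y":0,"z":0,"grip":0},{"ax":0,"ay":0,"az":0,"x":0,"y":0,"z":0,"grip":0},{"ax":0,"ay":0,"az":0,"x":0,"y":0,"z":0,"grip":0},{"ax":0,"ay":0,"az":0,"x":0,"y":0,"z":0,"grip":0},{"ax":0,"ay":0,"az":0,"x":0,"y":0,"z":0,"grip":0}]' 40
```

```text
time: 4.8
position: [697.0, 30.3, 45.6]
orientation: [[0.996, 0.0, 0.091], [-0.091, -0.0, 0.996], [0.0, -1.0, 0.0]]
force: [1.3, -0.2, -0.5]
grip_width: 0.499
```

Exactly on target. Closing.

```bash
python3 -m crank '[{"ax":0,"ay":0,"az":0,"x":0,"y":0,"z":0,"grip":1},{"ax":0,"ay":0,"az":0,"x":0,"y":0,"z":0,"grip":1},{"ax":0,"ay":0,"az":0,"x":0,"y":0,"z":0,"grip":1},{"ax":0,"ay":0,"az":0,"x":0,"y":0,"z":0,"grip":1},{"ax":0,"ay":0,"az":0,"x":0,"y":0,"z":0,"grip":1},{"ax":0,"ay":0,"az":0,"x":0,"y":0,"z":0,"grip":1}]' 45
python3 -c "
from h import *
S()
c=read_camera('wrist');cv2.imwrite('pics/w3.png',c['color'][:,:,::-1])"
```

```text
time: 5.4
position: [697.4, 30.3, 45.5]
orientation: [[0.996, 0.001, 0.091], [-0.091, -0.0, 0.996], [0.001, -1.0, 0.0]]
force: [1.3, -0.5, -0.9]
grip_width: 0.074
t 5.40 pos [697.4  30.3  45.5] yaw -0.0910 yaxis [ 0.001 -0.    -1.   ] F [ 1.3 -0.5 -0.9] M [-0.07 -0.23 -0.01] g 0.074 q [-0.12  0.83  1.35  0.    0.95 -0.03]
```

View pics/w3.png

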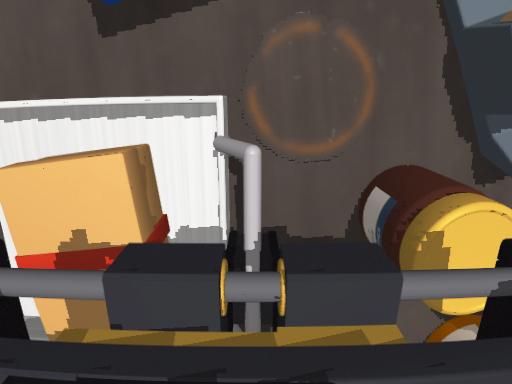

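```bash
python3 -m crank '[{"ax":0,"ay":0,"az":0,"x":0.002,"y":0,"z":-0.005,"grip":1},{"ax":0,"ay":0,"az":0,"x":0.002,"y":0,"z":-0.005,"grip":1},{"ax":0,"ay":0,"az":0,"x":0.002,"y":0,"z":-0.004,"grip":1},{"ax":0,"ay":0,"az":0,"x":0,"y":0,"z":0,"grip":1},{"ax":0,"ay":0,"az":0,"x":0,"y":0,"z":0,"grip":1},{"ax":0,"ay":0,"az":0,"x":0,"y":0,"z":0,"grip":1}]'
python3 -c "
from h import *
S()
c=read_camera('top');cv2.imwrite('pics/t4.png',cv2.resize(c['color'][60:260,130:400,::-1],None,fx=2.9,fy=2.9));np.savez('t4.npz',**c)
c=read_camera('side');cv2.imwrite('pics/s4.png',cv2.resize(c['color'][100:300,150:420,::-1],None,fx=2.9,fy=2.9))
"
```

```text
time: 6.05
position: [701.4, 15.2, 45.5]
orientation: [[0.996, -0.0, 0.091], [-0.091, -0.001, 0.996], [-0.0, -1.0, -0.001]]
force: [-1.4, 1.3, 1.8]
grip_width: 0.077
t 6.05 pos [701.4  15.2  45.5] yaw -0.0912 yaxis [-0.    -0.001 -1.   ] F [-1.4  1.3  1.8] M [ 0.12  0.19 -0.33] g 0.077 q [-0.14  0.84  1.34 -0.    0.96 -0.05]
```

View pics/s4.png

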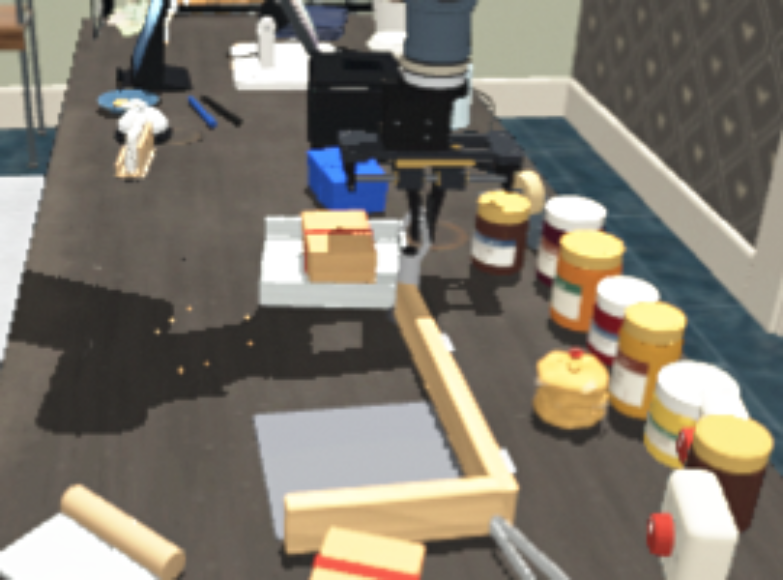

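View pics/t4.png

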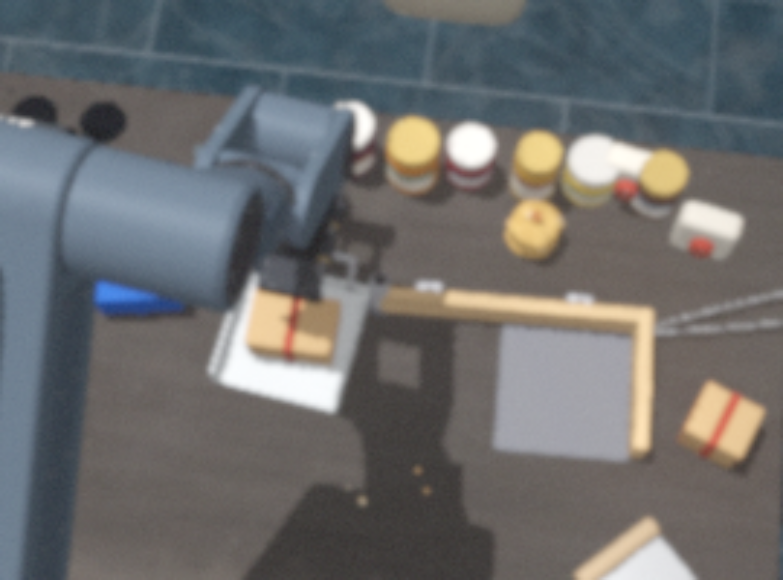

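Run:
```python
from h import *
s=S()
c=read_camera("wrist")
T=np.eye(4);T[:3,:3]=s["orientation"];T[:3,3]=s["position"]
T=T@np.array(c["T_tool_cam"]);W=cloud(c,T);cv2.imwrite("pics/w4.png",c["color"][:,:,::-1])
img,H=ortho([(W,c["color"])],500,760,-120,160,2/3.,120);cv2.imwrite("pics/o4.png",grid(img,760,160,2/3.,500,-120))
c=dict(np.load("t4.npz"));W=cloud(c)
img,H=ortho([(W,c["color"])],480,760,-120,160,2/3.,120);cv2.imwrite("pics/o4t.png",grid(img,760,160,2/3.,480,-120))
```

```text
t 6.15 pos [701.5  15.3  45.5] yaw -0.0909 yaxis [-0.    -0.001 -1.   ] F [-1.7  0.8  2. ] M [ 0.13  0.17 -0.25] g 0.074 q [-0.14  0.84  1.34 -0.    0.96 -0.05]
```

View pics/o4.png

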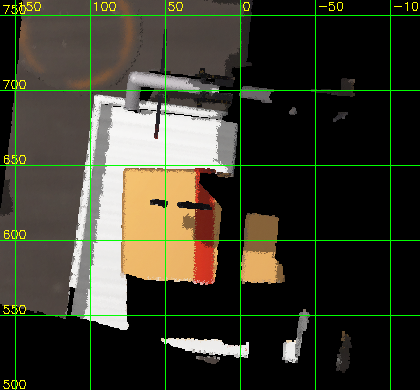

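View pics/o4t.png

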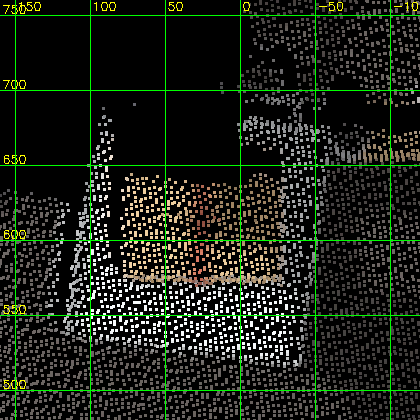

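View pics/w4.png

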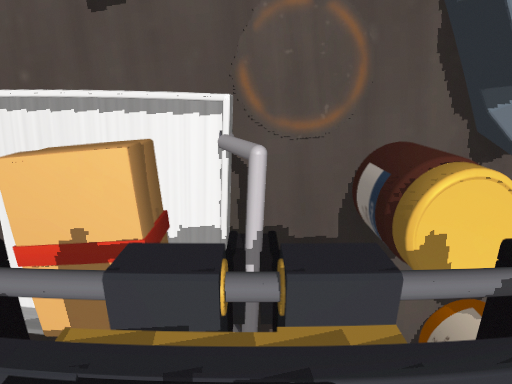

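The tray lags the tool by about 0.05 rad in yaw, which looks like pad compliance. I'll raise the grip to 60 N and start circling the post in small steps.

```bash
python3 -m crank '[{"ax":0,"ay":0,"az":0,"x":0,"y":0,"z":0,"grip":1},{"ax":0,"ay":-2.5,"az":0,"x":-0.0041,"y":0,"z":0.0005,"grip":1},{"ax":0,"ay":-2.5,"az":0,"x":-0.0041,"y":0,"z":0.0005,"grip":1},{"ax":0,"ay":-2.5,"az":0,"x":-0.0041,"y":0,"z":0.0005,"grip":1},{"ax":0,"ay":-2.5,"az":0,"x":-0.0041,"y":0,"z":0.0005,"grip":1},{"ax":0,"ay":-2.5,"az":0,"x":-0.0041,"y":0,"z":0.0005,"grip":1},{"ax":0,"ay":-2.5,"az":0,"x":-0.0041,"y":0,"z":0.0005,"grip":1},{"ax":0,"ay":-2.5,"az":0,"x":-0.0041,"y":0,"z":0.0005,"grip":1},{"ax":0,"ay":0,"az":0,"x":0,"y":0,"z":0,"grip":1},{"ax":0,"ay":0,"az":0,"x":0,"y":0,"z":0,"grip":1}]' 60
cat > look.py <<'E'
from h import *
import sys
t=sys.argv[1]
s=S();post=np.array([666.3,-78]);th=0.0355
yaw=np.arctan2(s["orientation"][1,0],s["orientation"][0,0]);d=post-s["position"][:2]
print("post in tool x,z",np.round([np.cos(yaw)*d[0]+np.sin(yaw)*d[1],-np.sin(yaw)*d[0]+np.cos(yaw)*d[1]],1))
out=[]
for n in("top","side"):
    c=read_camera(n);W=cloud(c);np.savez(f"{n}_{t}.npz",**c)
    img,H=ortho([(W,c["color"])],440,760,-320,160,1.2,100);out.append(grid(img,760,160,1.2,440,-320))
    g=(cv2.resize(c["color"][110:270,180:400] if n=="top" else c["color"][140:320,180:400],(400,300)))[:,:,::-1];out.append(g)
out=[cv2.resize(o,(400,300)) for o in out]
cv2.imwrite(f"pics/l_{t}.png",np.vstack([np.hstack(out[:2]),np.hstack(out[2:])]))
E
python3 look.py 5
```

```text
time: 7.2
position: [673.6, 19.3, 45.5]
orientation: [[0.977, 0.002, -0.212], [0.212, 0.001, 0.977], [0.002, -1.0, 0.001]]
force: [0.9, 5.5, -0.6]
grip_width: 0.068
t 7.20 pos [673.6  19.3  45.5] yaw 0.2136 yaxis [ 0.002  0.001 -1.   ] F [ 0.9  5.5 -0.6] M [ 0.84 -0.28 -0.17] g 0.068 q [-0.14  0.81  1.42  0.    0.91 -0.35]
post in tool x,z [-27.8 -93.6]
```

View pics/l_5.png

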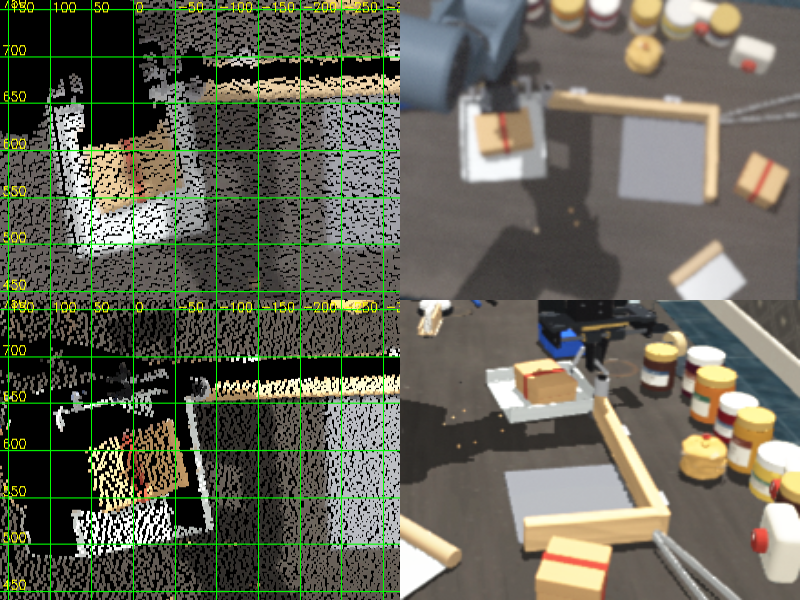

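The tray follows, at yaw about 0.15. A 5.5 N reaction along y shows it is in contact with the post. I'll continue round the post.

```bash
python3 -m crank '[{"ax":0,"ay":-2.5,"az":0,"x":-0.0041,"y":0,"z":0.001,"grip":1},{"ax":0,"ay":-2.5,"az":0,"x":-0.0041,"y":0,"z":0.001,"grip":1},{"ax":0,"ay":-2.5,"az":0,"x":-0.0041,"y":0,"z":0.001,"grip":1},{"ax":0,"ay":-2.5,"az":0,"x":-0.0041,"y":0,"z":0.001,"grip":1},{"ax":0,"ay":-2.5,"az":0,"x":-0.0041,"y":0,"z":0.001,"grip":1},{"ax":0,"ay":-2.5,"az":0,"x":-0.0041,"y":0,"z":0.001,"grip":1},{"ax":0,"ay":-2.5,"az":0,"x":-0.0041,"y":0,"z":0.001,"grip":1},{"ax":0,"ay":-2.5,"az":0,"x":-0.0041,"y":0,"z":0.001,"grip":1},{"ax":0,"ay":0,"az":0,"x":0,"y":0,"z":0,"grip":1},{"ax":0,"ay":0,"az":0,"x":0,"y":0,"z":0,"grip":1}]' 60
python3 look.py 6
```

```text
time: 8.3
position: [639.3, 15.1, 45.5]
orientation: [[0.846, -0.001, -0.534], [0.534, 0.002, 0.846], [0.0, -1.0, 0.002]]
force: [-1.2, 5.4, 0.8]
grip_width: 0.07
t 8.30 pos [639.3  15.1  45.5] yaw 0.5629 yaxis [-0.001  0.002 -1.   ] F [-1.2  5.4  0.8] M [ 0.92 -0.03 -0.12] g 0.070 q [-0.15  0.77  1.52  0.    0.85 -0.72]
post in tool x,z [-26.8 -93.2]
```

View pics/l_6.png

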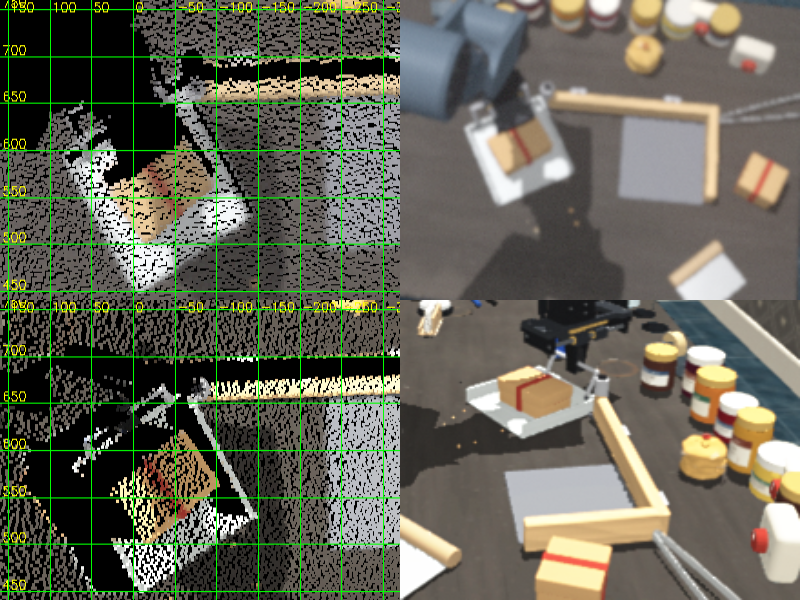

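It works: tray yaw is about 0.5, the contact is held at 5 N, and the box is steady on the tray.

```bash
python3 -m crank '[{"ax":0,"ay":-2.5,"az":0,"x":-0.0041,"y":0,"z":0.001,"grip":1},{"ax":0,"ay":-2.5,"az":0,"x":-0.0041,"y":0,"z":0.0008,"grip":1},{"ax":0,"ay":-2.5,"az":0,"x":-0.0041,"y":0,"z":0.0008,"grip":1},{"ax":0,"ay":-2.5,"az":0,"x":-0.0041,"y":0,"z":0.0008,"grip":1},{"ax":0,"ay":-2.5,"az":0,"x":-0.0041,"y":0,"z":0.0008,"grip":1},{"ax":0,"ay":-2.5,"az":0,"x":-0.0041,"y":0,"z":0.001,"grip":1},{"ax":0,"ay":-2.5,"az":0,"x":-0.0041,"y":0,"z":0.001,"grip":1},{"ax":0,"ay":-2.5,"az":0,"x":-0.0041,"y":0,"z":0.001,"grip":1},{"ax":0,"ay":0,"az":0,"x":0,"y":0,"z":0,"grip":1},{"ax":0,"ay":0,"az":0,"x":0,"y":0,"z":0,"grip":1}]' 60
python3 look.py 7
```

```text
time: 9.4
position: [608.9, -1.0, 45.4]
orientation: [[0.612, -0.003, -0.791], [0.791, 0.002, 0.612], [-0.001, -1.0, 0.003]]
force: [-3.3, 5.0, 2.9]
grip_width: 0.066
t 9.40 pos [608.9  -1.   45.4] yaw 0.9120 yaxis [-0.003  0.002 -1.   ] F [-3.3  5.   2.9] M [ 0.83  0.27 -0.12] g 0.066 q [-0.19  0.75  1.6   0.    0.8  -1.1 ]
post in tool x,z [-25.7 -92.5]
```

View pics/l_7.png

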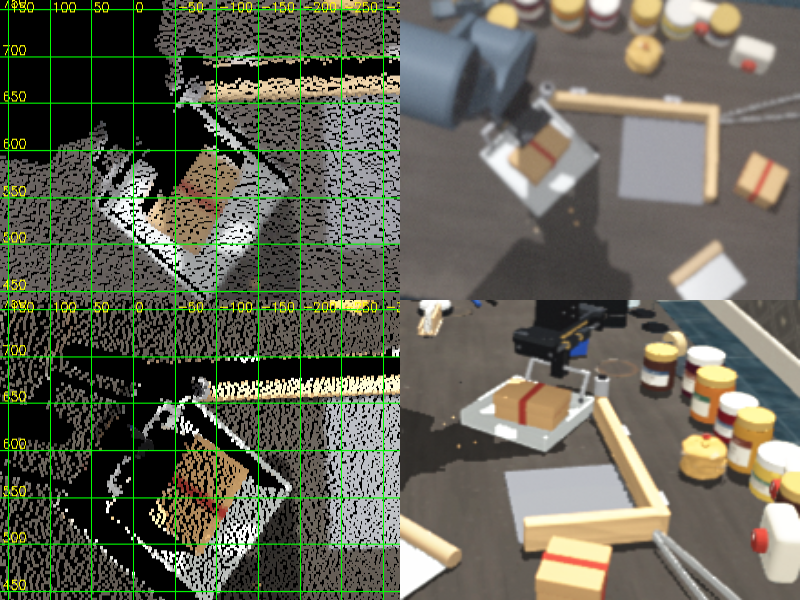

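```bash
python3 -m crank '[{"ax":0,"ay":-2.5,"az":0,"x":-0.0041,"y":0,"z":0.001,"grip":1},{"ax":0,"ay":-2.5,"az":0,"x":-0.0041,"y":0,"z":0.001,"grip":1},{"ax":0,"ay":-2.5,"az":0,"x":-0.0041,"y":0,"z":0.001,"grip":1},{"ax":0,"ay":-2.5,"az":0,"x":-0.0041,"y":0,"z":0.001,"grip":1},{"ax":0,"ay":-2.5,"az":0,"x":-0.0041,"y":0,"z":0.001,"grip":1},{"ax":0,"ay":-2.5,"az":0,"x":-0.0041,"y":0,"z":0.001,"grip":1},{"ax":0,"ay":-2.5,"az":0,"x":-0.0041,"y":0,"z":0.001,"grip":1},{"ax":0,"ay":-2.5,"az":0,"x":-0.0041,"y":0,"z":0.001,"grip":1},{"ax":0,"ay":-2.5,"az":0,"x":-0.0041,"y":0,"z":0.001,"grip":1},{"ax":0,"ay":-2.5,"az":0,"x":-0.0041,"y":0,"z":0.001,"grip":1}]' 60
python3 -m crank '[{"ax":0,"ay":-2.5,"az":0,"x":-0.0041,"y":0,"z":0.001,"grip":1},{"ax":0,"ay":-2.5,"az":0,"x":-0.0041,"y":0,"z":0.001,"grip":1},{"ax":0,"ay":-2.5,"az":0,"x":-0.0041,"y":0,"z":0.001,"grip":1},{"ax":0,"ay":-2.5,"az":0,"x":-0.0041,"y":0,"z":0.001,"grip":1},{"ax":0,"ay":-2,"az":0,"x":-0.0035,"y":0,"z":0.001,"grip":1},{"ax":0,"ay":0,"az":0,"x":0,"y":0,"z":0,"grip":1},{"ax":0,"ay":0,"az":0,"x":0,"y":0,"z":0,"grip":1},{"ax":0,"ay":0,"az":0,"x":0,"y":0,"z":0,"grip":1}]' 60
python3 look.py 8
```

```text
time: 10.5
position: [582.7, -33.9, 45.4]
orientation: [[0.22, -0.001, -0.976], [0.976, 0.001, 0.22], [0.0, -1.0, 0.001]]
force: [-1.1, 3.2, 1.7]
grip_width: 0.074
time: 11.3
position: [574.6, -53.6, 45.4]
orientation: [[0.013, -0.002, -1.0], [1.0, -0.001, 0.013], [-0.001, -1.0, 0.002]]
force: [-5.1, -1.7, 2.9]
grip_width: 0.07
t 11.30 pos [574.6 -53.6  45.4] yaw 1.5581 yaxis [-0.002 -0.001 -1.   ] F [-5.1 -1.7  2.9] M [-0.21  0.62 -0.29] g 0.070 q [-0.29  0.72  1.68 -0.    0.74 -1.84]
post in tool x,z [-23.2 -92. ]
```

View pics/l_8.png

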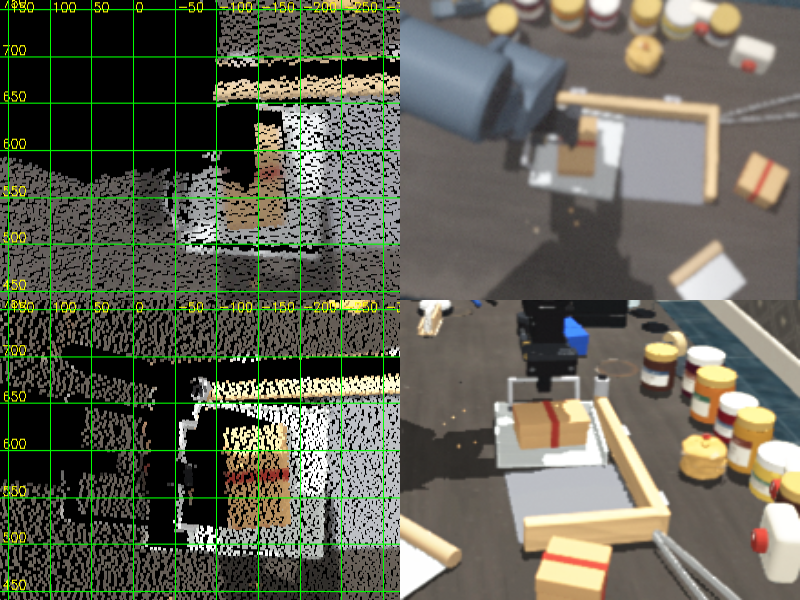

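```bash
python3 -m crank '[{"ax":0,"ay":-2,"az":0,"x":-0.0033,"y":0,"z":0.0009,"grip":1},{"ax":0,"ay":-2,"az":0,"x":-0.0033,"y":0,"z":0.0009,"grip":1},{"ax":0,"ay":-2,"az":0,"x":-0.0033,"y":0,"z":0.0009,"grip":1},{"ax":0,"ay":0,"az":0,"x":0,"y":0,"z":0,"grip":1},{"ax":0,"ay":0,"az":0,"x":0,"y":0,"z":0,"grip":1},{"ax":0,"ay":0,"az":0,"x":0,"y":0,"z":0,"grip":1}]' 60
cat > fit.py <<'E'
from h import *
import sys
from scipy.optimize import least_squares
def topfit():
    for n in("top","side"):
        c=read_camera(n);P=cloud(c).reshape(-1,3);P=P[np.isfinite(P[:,0])]
        # near (-x) lip of tray: tray +y lip, z 12..34, x< 540
        l=P[(P[:,0]>440)&(P[:,0]<525)&(P[:,1]>-240)&(P[:,1]<-40)&(P[:,2]>14)&(P[:,2]<34)]
        if len(l)>10:
            k=np.polyfit(l[:,1],l[:,0],1);r=l[:,0]-np.polyval(k,l[:,1]);l=l[abs(r)<4];k=np.polyfit(l[:,1],l[:,0],1)
            print(n,"near lip",len(l),"slope->yaw %.4f (want 1.606)"%(np.pi/2-k[0]),"x@-120 %.1f"%np.polyval(k,-120),"y",l[:,1].min(),l[:,1].max())
        b=P[(P[:,0]>500)&(P[:,0]<660)&(P[:,1]>-400)&(P[:,1]<-60)&(P[:,2]>46)&(P[:,2]<62)]
        # exclude fence
        b=b[b[:,0]<640-0*b[:,1]]
        if len(b)>20: print(n,"box top",len(b),np.round(np.percentile(b,[1,50,99],axis=0),1).tolist())
topfit()
E
python3 look.py 9; python3 fit.py
```

```text
time: 12.0
position: [573.0, -62.6, 45.4]
orientation: [[-0.091, -0.0, -0.996], [0.996, 0.001, -0.091], [0.001, -1.0, 0.0]]
force: [-2.8, 3.0, 1.7]
grip_width: 0.069
t 12.00 pos [573.  -62.6  45.4] yaw 1.6622 yaxis [-0.     0.001 -1.   ] F [-2.8  3.   1.7] M [ 0.58  0.26 -0.38] g 0.069 q [-0.3   0.72  1.69  0.    0.74 -1.97]
post in tool x,z [-23.8 -91.5]
top near lip 70 slope->yaw 1.5992 (want 1.606) x@-120 497.3 y -238.95585618628587 -82.06567380777282
top box top 415 [[516.9, -399.3, 46.2], [559.8, -166.3, 51.4], [634.5, -79.8, 58.9]]
side near lip 50 slope->yaw 1.4940 (want 1.606) x@-120 506.4 y -238.67079076492598 -82.33802077150506
side box top 693 [[516.2, -198.8, 46.3], [577.2, -158.7, 53.4], [634.4, -69.1, 61.2]]
```

View pics/l_9.png

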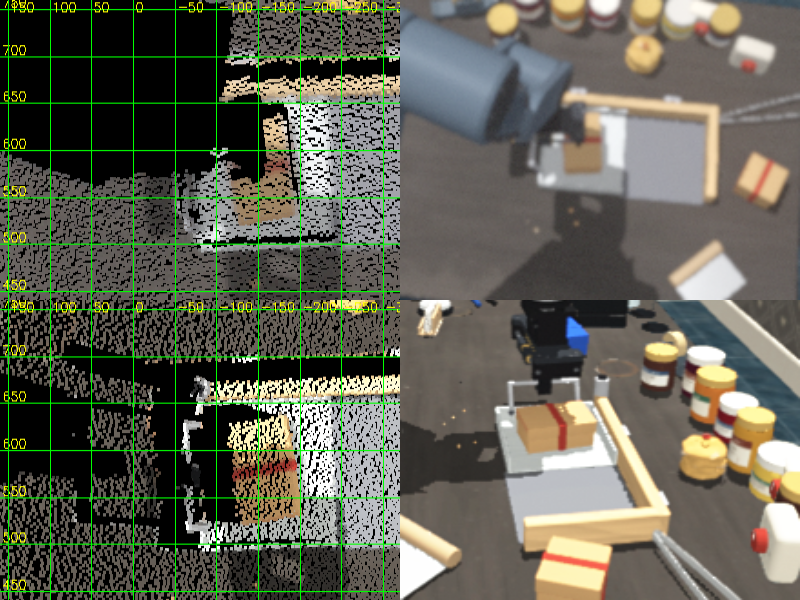

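The tray is flush along the fence: fitted yaw is 1.599 against a wanted 1.606, and lip to fence measures about 158 mm. The box is still on it. Next I'll slide it about 100 mm further along the fence so that the box will land mid-mat.

```bash
python3 -m crank '[{"ax":0,"ay":0,"az":0,"x":-0.006,"y":0,"z":0.0003,"grip":1},{"ax":0,"ay":0,"az":0,"x":-0.01,"y":0,"z":0.0005,"grip":1},{"ax":0,"ay":0,"az":0,"x":-0.01,"y":0,"z":0.0005,"grip":1},{"ax":0,"ay":0,"az":0,"x":-0.01,"y":0,"z":0.0005,"grip":1},{"ax":0,"ay":0,"az":0,"x":-0.01,"y":0,"z":0.0005,"grip":1},{"ax":0,"ay":0,"az":0,"x":-0.006,"y":0,"z":0.0003,"grip":1},{"ax":0,"ay":0,"az":0,"x":0,"y":0,"z":0,"grip":1},{"ax":0,"ay":0,"az":0,"x":0,"y":0,"z":0,"grip":1},{"ax":0,"ay":0,"az":0,"x":0,"y":0,"z":0,"grip":1}]' 60
python3 look.py 10; python3 fit.py
```

```text
time: 13.1
position: [574.6, -115.3, 45.4]
orientation: [[-0.092, -0.001, -0.996], [0.996, -0.0, -0.092], [-0.0, -1.0, 0.001]]
force: [-4.2, 2.0, 3.1]
grip_width: 0.068
t 13.10 pos [ 574.6 -115.3   45.4] yaw 1.6633 yaxis [-0.001 -0.    -1.   ] F [-4.2  2.   3.1] M [ 0.28  0.67 -0.35] g 0.068 q [-0.39  0.73  1.66 -0.    0.76 -2.05]
post in tool x,z [ 28.7 -94.8]
top near lip 43 slope->yaw 1.5659 (want 1.606) x@-120 500.2 y -239.88647401900795 -133.87327277536463
top box top 406 [[518.4, -398.4, 46.1], [561.0, -218.6, 51.4], [635.5, -119.3, 60.5]]
side near lip 36 slope->yaw 1.4080 (want 1.606) x@-120 513.4 y -226.08352654790542 -134.6507964393893
side box top 791 [[519.6, -252.0, 46.2], [578.5, -211.4, 53.2], [635.2, -117.1, 60.2]]
```

View pics/l_10.png

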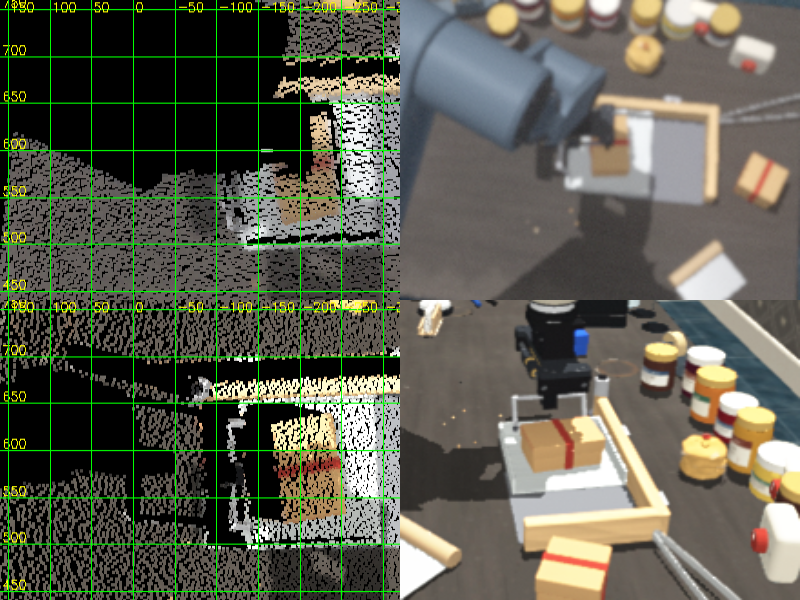

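```bash
sed -i 's/P\[:,1\]>-240)&(P\[:,1\]<-40)/P[:,1]>-330)\&(P[:,1]<-40)/; s/@-120 %.1f"%np.polyval(k,-120)/@-200 %.1f"%np.polyval(k,-200)/' fit.py; python3 -m crank '[{"ax":0,"ay":0,"az":0,"x":-0.006,"y":0,"z":0.0001,"grip":1},{"ax":0,"ay":0,"az":0,"x":-0.01,"y":0,"z":0.0004,"grip":1},{"ax":0,"ay":0,"az":0,"x":-0.01,"y":0,"z":0.0004,"grip":1},{"ax":0,"ay":0,"az":0,"x":-0.01,"y":0,"z":0.0004,"grip":1},{"ax":0,"ay":0,"az":0,"x":-0.01,"y":0,"z":0.0004,"grip":1},{"ax":0,"ay":0,"az":0,"x":-0.006,"y":0,"z":0.0002,"grip":1},{"ax":0,"ay":0,"az":0,"x":0,"y":0,"z":0,"grip":1},{"ax":0,"ay":0,"az":0,"x":0,"y":0,"z":0,"grip":1},{"ax":0,"ay":0,"az":0,"x":0,"y":0,"z":0,"grip":1}]' 60
python3 look.py 11; python3 fit.py
```

```text
time: 14.2
position: [577.7, -166.7, 45.4]
orientation: [[-0.092, -0.001, -0.996], [0.996, 0.001, -0.092], [0.001, -1.0, 0.001]]
force: [-4.5, 3.7, 2.7]
grip_width: 0.068
t 14.20 pos [ 577.7 -166.7   45.4] yaw 1.6629 yaxis [-0.001  0.001 -1.   ] F [-4.5  3.7  2.7] M [ 0.59  0.54 -0.42] g 0.068 q [-0.47  0.74  1.62  0.    0.78 -2.13]
post in tool x,z [ 80.2 -96.4]
top near lip 69 slope->yaw 1.5819 (want 1.606) x@-200 501.9 y -329.8053879627724 -183.06283724376513
top box top 397 [[519.8, -398.4, 46.2], [560.9, -271.3, 51.7], [637.4, -171.0, 61.5]]
side near lip 68 slope->yaw 1.5148 (want 1.606) x@-200 507.3 y -322.26705444334266 -186.22725990256765
side box top 880 [[520.9, -302.6, 46.4], [580.4, -262.9, 53.3], [636.8, -172.4, 60.5]]
```

View pics/l_11.png

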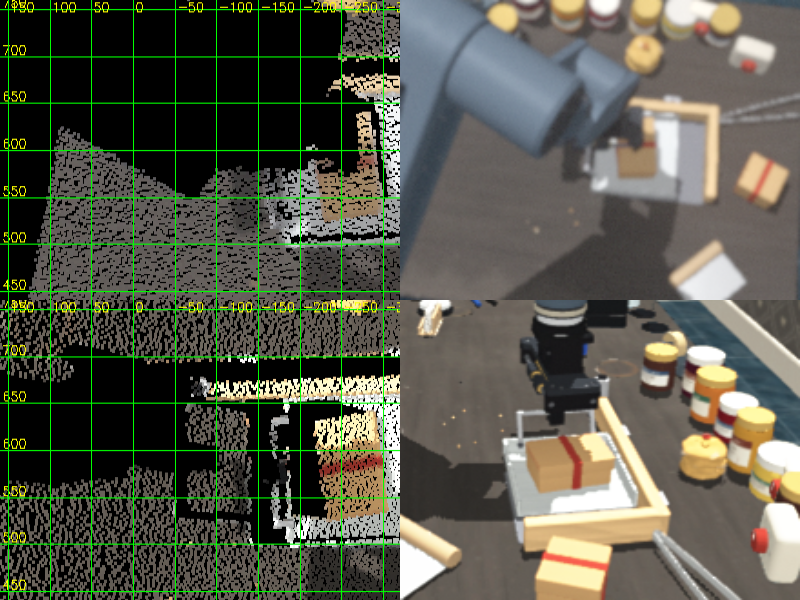

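The tray is on the fence, with its open edge at station y of about -264, and the box is still on it. Now I'll tip it about the open edge, moving the handle along an arc. First to about 15°.

```bash
python3 -m crank '[{"ax":0,"ay":0,"az":0,"x":-0.003,"y":-0.0076,"z":0.0002,"grip":1},{"ax":0,"ay":0,"az":0,"x":-0.0034,"y":-0.0075,"z":0.0002,"grip":1},{"ax":0,"ay":0,"az":0,"x":-0.0036,"y":-0.0073,"z":0.0002,"grip":1},{"ax":0,"ay":0,"az":0,"x":-0.004,"y":-0.0071,"z":0.0002,"grip":1},{"ax":0,"ay":0,"az":0,"x":-0.0043,"y":-0.0069,"z":0.0002,"grip":1},{"ax":0,"ay":0,"az":0,"x":-0.0045,"y":-0.0067,"z":0.0002,"grip":1},{"ax":0,"ay":0,"az":0,"x":0,"y":0,"z":0,"grip":1},{"ax":0,"ay":0,"az":0,"x":0,"y":0,"z":0,"grip":1},{"ax":0,"ay":0,"az":0,"x":0,"y":0,"z":0,"grip":1}]' 40
python3 look.py 12
```

```text
time: 15.3
position: [578.9, -190.0, 89.0]
orientation: [[-0.092, 0.0, -0.996], [0.996, -0.0, -0.092], [-0.0, -1.0, -0.0]]
force: [-2.4, 3.6, -3.7]
grip_width: 0.076
t 15.30 pos [ 578.9 -190.    89. ] yaw 1.6629 yaxis [ 0. -0. -1.] F [-2.4  3.6 -3.7] M [ 0.68  0.51 -0.34] g 0.076 q [-0.5   0.68  1.58  0.    0.88 -2.16]
post in tool x,z [103.5 -97.3]
```

Run:
```python
import cv2,numpy as np
c=np.load("side_12.npz");cv2.imwrite("pics/s12.png",cv2.resize(c["color"][140:310,170:400,::-1],None,fx=3.4,fy=3.4))
```

```text
(no output)
```

View pics/s12.png

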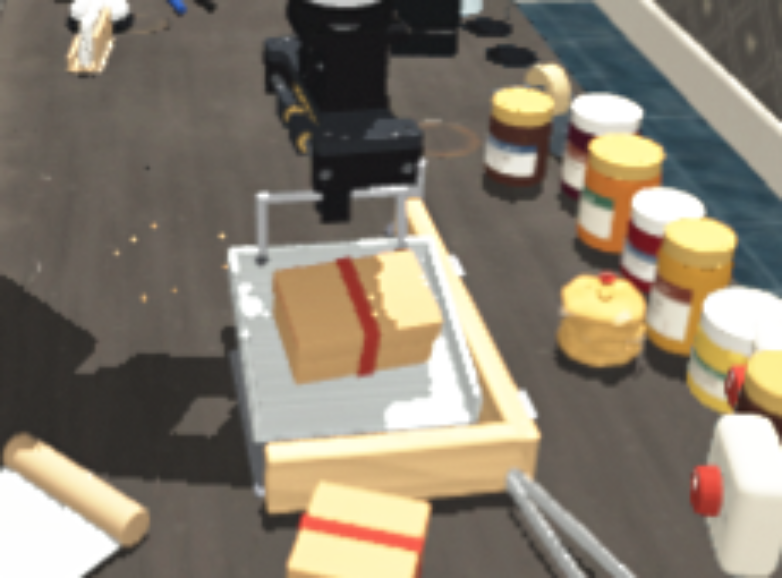

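The tray is tipped about 15° with the box still resting on it and the handle at z≈108. Tipping on to about 30°.

```bash
python3 -m crank '[{"ax":0,"ay":0,"az":0,"x":-0.0025,"y":-0.0033,"z":0.0001,"grip":1},{"ax":0,"ay":0,"az":0,"x":-0.0025,"y":-0.0033,"z":0.0001,"grip":1},{"ax":0,"ay":0,"az":0,"x":-0.0025,"y":-0.0032,"z":0.0001,"grip":1},{"ax":0,"ay":0,"az":0,"x":-0.0026,"y":-0.0032,"z":0.0002,"grip":1},{"ax":0,"ay":0,"az":0,"x":-0.0027,"y":-0.0031,"z":0.0001,"grip":1},{"ax":0,"ay":0,"az":0,"x":-0.0027,"y":-0.003,"z":0.0002,"grip":1},{"ax":0,"ay":0,"az":0,"x":0,"y":0,"z":0,"grip":1},{"ax":0,"ay":0,"az":0,"x":0,"y":0,"z":0,"grip":1},{"ax":0,"ay":0,"az":0,"x":0,"y":0,"z":0,"grip":1}]' 40
cat > sv.py <<'E'
from h import *
import sys
t=sys.argv[1];S()
c=read_camera("side");np.savez(f"side_{t}.npz",**c);a=cv2.resize(c["color"][140:310,170:400,::-1],None,fx=3.4,fy=3.4)
cv2.imwrite(f"pics/s{t}.png",a)
W=cloud(c);P=W.reshape(-1,3);col=c["color"].reshape(-1,3).astype(int)
# orange-ish box points
m=np.isfinite(P[:,0])&(P[:,0]>505)&(P[:,0]<640)&(P[:,1]>-392)&(P[:,1]<-90)&(P[:,2]>4)&(P[:,2]<130)&(col[:,0]-col[:,2]>50)
B=P[m];print("box pts",len(B),np.round(np.percentile(B,[1,50,99],axis=0),0).tolist())
E
python3 sv.py 13
```

```text
time: 16.3
position: [579.4, -205.4, 108.0]
orientation: [[-0.092, -0.001, -0.996], [0.996, 0.0, -0.092], [0.0, -1.0, 0.001]]
force: [-4.0, 4.2, -2.6]
grip_width: 0.078
t 16.30 pos [ 579.4 -205.4  108. ] yaw 1.6629 yaxis [-0.001  0.    -1.   ] F [-4.   4.2 -2.6] M [ 0.8   0.56 -0.3 ] g 0.078 q [-0.52  0.66  1.56 -0.    0.93 -2.19]
box pts 1532 [[529.0, -324.0, 28.0], [581.0, -298.0, 75.0], [637.0, -250.0, 95.0]]
```

View pics/s13.png

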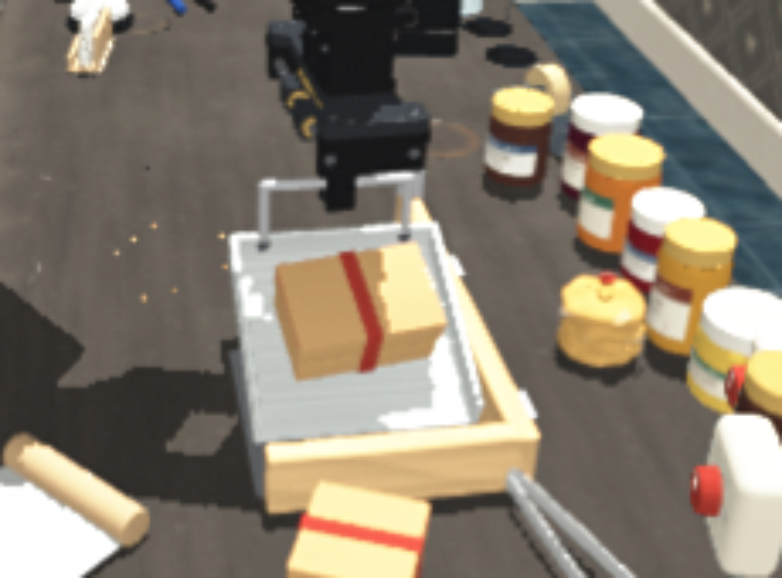

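```bash
python3 -m crank '[{"ax":0,"ay":0,"az":0,"x":-0.0029,"y":-0.0029,"z":0.0001,"grip":1},{"ax":0,"ay":0,"az":0,"x":-0.0029,"y":-0.0029,"z":0.0001,"grip":1},{"ax":0,"ay":0,"az":0,"x":-0.003,"y":-0.0028,"z":0.0001,"grip":1},{"ax":0,"ay":0,"az":0,"x":-0.003,"y":-0.0028,"z":0.0002,"grip":1},{"ax":0,"ay":0,"az":0,"x":0,"y":0,"z":0,"grip":1},{"ax":0,"ay":0,"az":0,"x":0,"y":0,"z":0,"grip":1},{"ax":0,"ay":0,"az":0,"x":0,"y":0,"z":0,"grip":1},{"ax":0,"ay":0,"az":0,"x":0,"y":0,"z":0,"grip":1}]' 40
python3 sv.py 14
```

```text
time: 17.15
position: [579.5, -216.9, 119.5]
orientation: [[-0.092, -0.002, -0.996], [0.996, 0.001, -0.092], [0.001, -1.0, 0.001]]
force: [-4.6, 4.3, -2.0]
grip_width: 0.077
t 17.15 pos [ 579.5 -216.9  119.5] yaw 1.6631 yaxis [-0.002  0.001 -1.   ] F [-4.6  4.3 -2. ] M [ 0.92  0.78 -0.3 ] g 0.077 q [-0.54  0.65  1.54  0.    0.96 -2.2 ]
box pts 1568 [[529.0, -342.0, 25.0], [582.0, -314.0, 74.0], [638.0, -271.0, 96.0]]
```

View pics/s14.png

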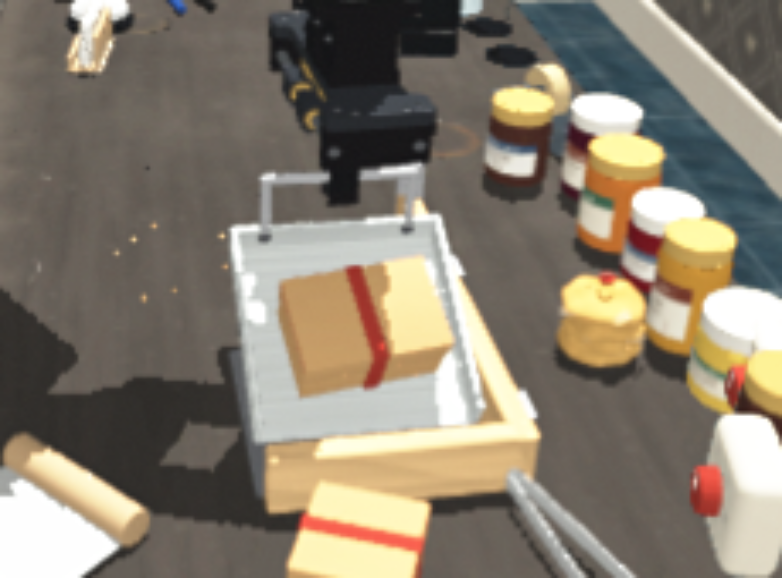

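The box has begun to slide. I'll hold and check.

```bash
python3 -m crank '[{"ax":0,"ay":0,"az":0,"x":0,"y":0,"z":0,"grip":1},{"ax":0,"ay":0,"az":0,"x":0,"y":0,"z":0,"grip":1},{"ax":0,"ay":0,"az":0,"x":0,"y":0,"z":0,"grip":1},{"ax":0,"ay":0,"az":0,"x":0,"y":0,"z":0,"grip":1},{"ax":0,"ay":0,"az":0,"x":0,"y":0,"z":0,"grip":1}]' 40
python3 sv.py 15
```

```text
time: 17.7
position: [579.7, -216.9, 119.5]
orientation: [[-0.092, -0.001, -0.996], [0.996, 0.001, -0.092], [0.001, -1.0, 0.001]]
force: [-4.8, 3.9, -0.8]
grip_width: 0.077
t 17.70 pos [ 579.7 -216.9  119.5] yaw 1.6632 yaxis [-0.001  0.001 -1.   ] F [-4.8  3.9 -0.8] M [ 0.96  0.68 -0.27] g 0.077 q [-0.54  0.65  1.54  0.    0.96 -2.2 ]
box pts 1588 [[534.0, -376.0, 11.0], [585.0, -349.0, 56.0], [639.0, -309.0, 77.0]]
```

View pics/s15.png

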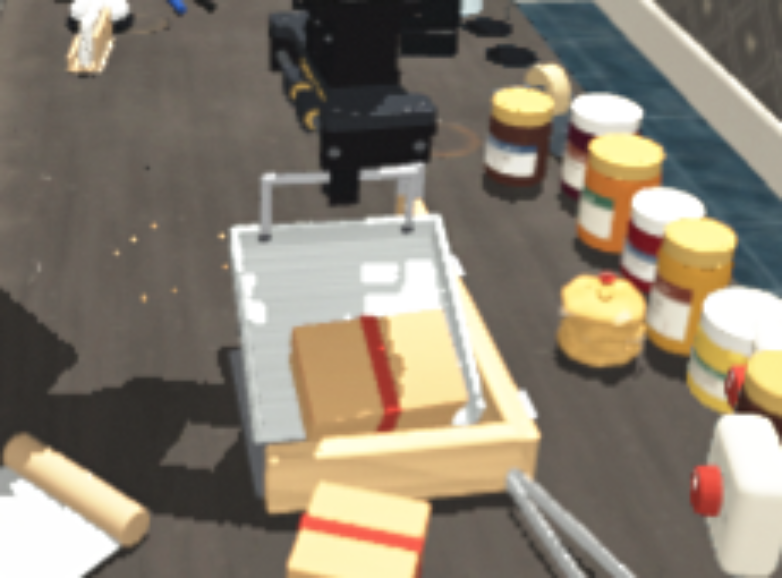

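The box front has reached the worktop at the open edge, with its front bottom edge at y≈-354. I'll tip a little more, then draw the tray back from under it.

```bash
python3 -m crank '[{"ax":0,"ay":0,"az":0,"x":-0.003,"y":-0.0028,"z":0.0001,"grip":1},{"ax":0,"ay":0,"az":0,"x":-0.003,"y":-0.0028,"z":0.0001,"grip":1},{"ax":0,"ay":0,"az":0,"x":0.003,"y":0,"z":-0.0002,"grip":1},{"ax":0,"ay":0,"az":0,"x":0.006,"y":0,"z":-0.0003,"grip":1},{"ax":0,"ay":0,"az":0,"x":0.006,"y":0,"z":-0.0003,"grip":1},{"ax":0,"ay":0,"az":0,"x":0.006,"y":0,"z":-0.0003,"grip":1},{"ax":0,"ay":0,"az":0,"x":0.006,"y":0,"z":-0.0003,"grip":1},{"ax":0,"ay":0,"az":0,"x":0.006,"y":0,"z":-0.0003,"grip":1},{"ax":0,"ay":0,"az":0,"x":0,"y":0,"z":0,"grip":1},{"ax":0,"ay":0,"az":0,"x":0,"y":0,"z":0,"grip":1}]' 40
python3 sv.py 16
```

```text
time: 18.75
position: [578.8, -188.9, 124.8]
orientation: [[-0.093, -0.001, -0.996], [0.996, 0.002, -0.093], [0.002, -1.0, 0.001]]
force: [-2.7, 2.2, -3.1]
grip_width: 0.074
t 18.75 pos [ 578.8 -188.9  124.8] yaw 1.6635 yaxis [-0.001  0.002 -1.   ] F [-2.7  2.2 -3.1] M [ 0.69  0.47 -0.29] g 0.074 q [-0.5   0.63  1.56  0.    0.96 -2.16]
box pts 1534 [[535.0, -369.0, 11.0], [585.0, -346.0, 52.0], [639.0, -300.0, 67.0]]
```

View pics/s16.png

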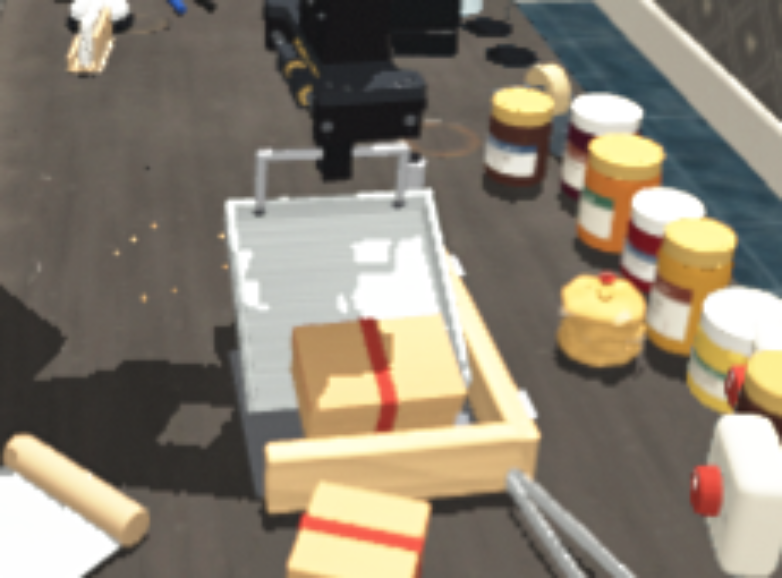

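Box is settling as the tray withdraws. I'll keep drawing it back.

```bash
python3 -m crank '[{"ax":0,"ay":0,"az":0,"x":0.004,"y":0,"z":-0.0002,"grip":1},{"ax":0,"ay":0,"az":0,"x":0.006,"y":0,"z":-0.0003,"grip":1},{"ax":0,"ay":0,"az":0,"x":0.006,"y":0,"z":-0.0003,"grip":1},{"ax":0,"ay":0,"az":0,"x":0.006,"y":0,"z":-0.0003,"grip":1},{"ax":0,"ay":0,"az":0,"x":0.006,"y":0,"z":-0.0003,"grip":1},{"ax":0,"ay":0,"az":0,"x":0.006,"y":0,"z":-0.0003,"grip":1},{"ax":0,"ay":0,"az":0,"x":0.006,"y":0,"z":-0.0003,"grip":1},{"ax":0,"ay":0,"az":0,"x":0.006,"y":0,"z":-0.0003,"grip":1},{"ax":0,"ay":0,"az":0,"x":0,"y":0,"z":0,"grip":1},{"ax":0,"ay":0,"az":0,"x":0,"y":0,"z":0,"grip":1}]' 40
python3 sv.py 17
```

```text
time: 19.8
position: [576.6, -143.0, 124.8]
orientation: [[-0.093, -0.002, -0.996], [0.996, 0.002, -0.093], [0.002, -1.0, 0.002]]
force: [-2.6, 2.7, -3.4]
grip_width: 0.079
t 19.80 pos [ 576.6 -143.   124.8] yaw 1.6634 yaxis [-0.002  0.002 -1.   ] F [-2.6  2.7 -3.4] M [ 0.68  0.49 -0.17] g 0.079 q [-0.43  0.61  1.6   0.    0.93 -2.1 ]
box pts 1433 [[535.0, -358.0, 8.0], [584.0, -344.0, 48.0], [639.0, -285.0, 51.0]]
```

View pics/s17.png

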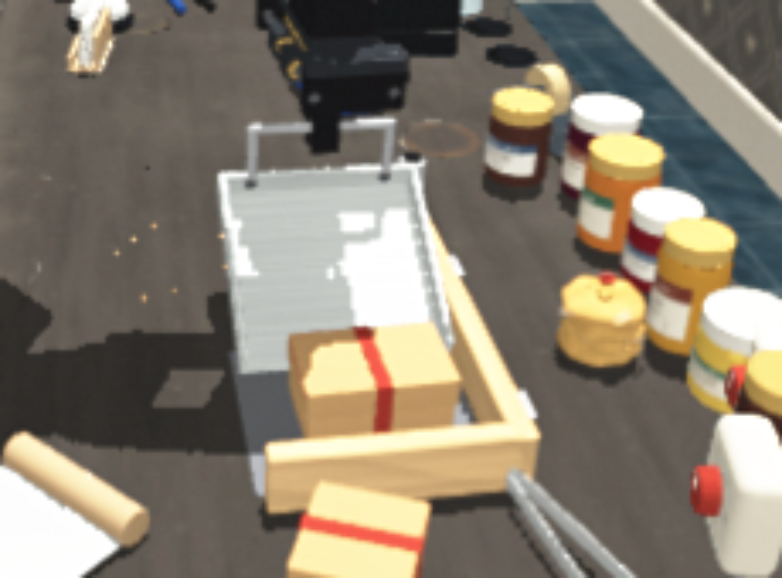

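The box is flat on the mat at y≈-321 (station y≈-243). I'll draw the tray clear.

```bash
python3 -m crank '[{"ax":0,"ay":0,"az":0,"x":0.006,"y":0,"z":-0.0003,"grip":1},{"ax":0,"ay":0,"az":0,"x":0.01,"y":0,"z":-0.0006,"grip":1},{"ax":0,"ay":0,"az":0,"x":0.01,"y":0,"z":-0.0006,"grip":1},{"ax":0,"ay":0,"az":0,"x":0.01,"y":0,"z":-0.0006,"grip":1},{"ax":0,"ay":0,"az":0,"x":0.01,"y":0,"z":-0.0006,"grip":1},{"ax":0,"ay":0,"az":0,"x":0.01,"y":0,"z":-0.0006,"grip":1},{"ax":0,"ay":0,"az":0,"x":0.006,"y":0,"z":-0.0003,"grip":1},{"ax":0,"ay":0,"az":0,"x":0,"y":0,"z":0,"grip":1},{"ax":0,"ay":0,"az":0,"x":0,"y":0,"z":0,"grip":1},{"ax":0,"ay":0,"az":0,"x":0,"y":0,"z":0,"grip":1}]' 40
python3 look.py 18; python3 sv.py 18
```

```text
time: 20.85
position: [574.2, -81.1, 124.8]
orientation: [[-0.092, -0.002, -0.996], [0.996, 0.002, -0.092], [0.002, -1.0, 0.002]]
force: [-4.4, 4.8, -1.1]
grip_width: 0.075
t 20.85 pos [574.2 -81.1 124.8] yaw 1.6626 yaxis [-0.002  0.002 -1.   ] F [-4.4  4.8 -1.1] M [ 0.88  0.66 -0.2 ] g 0.075 q [-0.33  0.6   1.63  0.    0.91 -2.  ]
post in tool x,z [ -5.3 -92. ]
t 20.95 pos [574.2 -81.2 124.9] yaw 1.6623 yaxis [-0.002  0.002 -1.   ] F [-2.7  3.6 -0.9] M [ 0.92  0.66 -0.2 ] g 0.073 q [-0.33  0.6   1.63  0.    0.91 -2.  ]
box pts 1444 [[535.0, -358.0, 8.0], [585.0, -344.0, 48.0], [639.0, -283.0, 51.0]]
```

View pics/l_18.png

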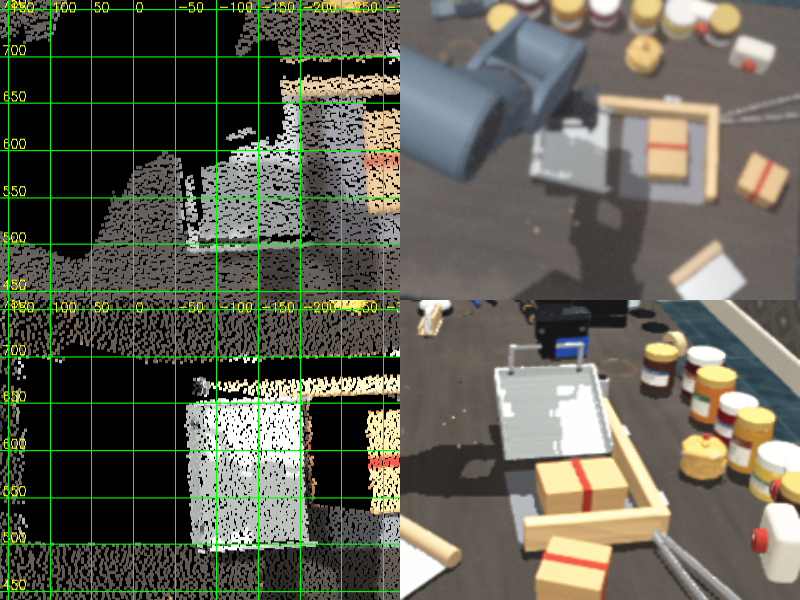

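The tray's edge is clear of the box by about 75 mm. I'll lower the handle along the reverse arc.

```bash
python3 -m crank '[{"ax":0,"ay":0,"az":0,"x":0.0062,"y":0.0054,"z":-0.0003,"grip":1},{"ax":0,"ay":0,"az":0,"x":0.0059,"y":0.0056,"z":-0.0003,"grip":1},{"ax":0,"ay":0,"az":0,"x":0.0057,"y":0.0058,"z":-0.0003,"grip":1},{"ax":0,"ay":0,"az":0,"x":0.0054,"y":0.0061,"z":-0.0003,"grip":1},{"ax":0,"ay":0,"az":0,"x":0.0051,"y":0.0063,"z":-0.0003,"grip":1},{"ax":0,"ay":0,"az":0,"x":0.0049,"y":0.0066,"z":-0.0003,"grip":1},{"ax":0,"ay":0,"az":0,"x":0.0045,"y":0.0067,"z":-0.0003,"grip":1},{"ax":0,"ay":0,"az":0,"x":0.0043,"y":0.0069,"z":-0.0003,"grip":1},{"ax":0,"ay":0,"az":0,"x":0.004,"y":0.0071,"z":-0.0002,"grip":1},{"ax":0,"ay":0,"az":0,"x":0.0036,"y":0.0073,"z":-0.0002,"grip":1}]' 40
python3 -m crank '[{"ax":0,"ay":0,"az":0,"x":0.0034,"y":0.0075,"z":-0.0002,"grip":1},{"ax":0,"ay":0,"az":0,"x":0.003,"y":0.006,"z":-0.0002,"grip":1},{"ax":0,"ay":0,"az":0,"x":0,"y":0,"z":0,"grip":1},{"ax":0,"ay":0,"az":0,"x":0,"y":0,"z":0,"grip":1},{"ax":0,"ay":0,"az":0,"x":0,"y":0,"z":0,"grip":1},{"ax":0,"ay":0,"az":0,"x":0,"y":0,"z":0,"grip":1}]' 40
```

```text
time: 22.0
position: [573.6, -32.1, 60.3]
orientation: [[-0.092, 0.0, -0.996], [0.996, -0.0, -0.092], [-0.0, -1.0, -0.0]]
force: [-3.1, -1.5, -2.1]
grip_width: 0.077
time: 22.6
position: [573.6, -25.9, 47.4]
orientation: [[-0.092, 0.001, -0.996], [0.996, 0.0, -0.092], [0.0, -1.0, -0.001]]
force: [-1.2, -0.8, -1.7]
grip_width: 0.075
```

```bash
python3 -m crank '[{"ax":0,"ay":0,"az":0,"x":0,"y":0.0018,"z":0,"grip":1},{"ax":0,"ay":0,"az":0,"x":0,"y":0,"z":0,"grip":1},{"ax":0,"ay":0,"az":0,"x":0,"y":0,"z":0,"grip":1},{"ax":0,"ay":0,"az":0,"x":0,"y":0,"z":0,"grip":1},{"ax":0,"ay":0,"az":0,"x":0,"y":0,"z":0,"grip":0},{"ax":0,"ay":0,"az":0,"x":0,"y":0,"z":0,"grip":0},{"ax":0,"ay":0,"az":0,"x":0,"y":0,"z":0,"grip":0},{"ax":0,"ay":0,"az":0,"x":0,"y":0,"z":0,"grip":0},{"ax":0,"ay":0,"az":0,"x":0,"y":0,"z":0,"grip":0}]' 20
python3 -m crank '[{"ax":0,"ay":0,"az":0,"x":0,"y":-0.01,"z":0,"grip":0},{"ax":0,"ay":0,"az":0,"x":0,"y":-0.02,"z":0,"grip":0},{"ax":0,"ay":0,"az":0,"x":0,"y":-0.04,"z":0,"grip":0},{"ax":0,"ay":0,"az":0,"x":0,"y":-0.04,"z":0,"grip":0},{"ax":0,"ay":0,"az":0,"x":0,"y":-0.04,"z":0,"grip":0},{"ax":0,"ay":0,"az":0,"x":0,"y":-0.04,"z":0,"grip":0},{"ax":0,"ay":0,"az":0,"x":0,"y":0,"z":0,"grip":0},{"ax":0,"ay":0,"az":0,"x":0,"y":0,"z":0,"grip":0},{"ax":0,"ay":0,"az":0,"x":0,"y":0,"z":0,"grip":0}]'
python3 look.py 19; python3 sv.py 19
python3 - <<'E'
from h import *
post=np.array([666.3,-78]);th=.0355
for n in("top","side"):
    c=dict(np.load(f"{n}_19.npz"));P=cloud(c).reshape(-1,3);col=c["color"].reshape(-1,3).astype(int)
    m=np.isfinite(P[:,0])&(P[:,0]>505)&(P[:,0]<648)&(P[:,1]>-385)&(P[:,1]<-250)&(P[:,2]>44)&(P[:,2]<58)
    B=P[m];r=cv2.minAreaRect(B[:,:2].astype(np.float32));d=np.array(r[0])-post
    print(n,"box",r,"z std",B[:,2].std(),"station xy",np.cos(th)*d[0]+np.sin(th)*d[1],-np.sin(th)*d[0]+np.cos(th)*d[1])
    A=np.c_[B[:,:2],np.ones(len(B))];print(" top plane",np.linalg.lstsq(A,B[:,2],rcond=None)[0][:2])
    f=P[np.isfinite(P[:,0])&(P[:,0]>510)&(P[:,0]<640)&(P[:,1]>-195)&(P[:,1]<-60)&(P[:,2]<16)]
    A=np.c_[f[:,:2],np.ones(len(f))];print(" tray floor plane",len(f),np.linalg.lstsq(A,f[:,2],rcond=None)[0][:2],np.median(f[:,2]))
E
```

```text
time: 23.5
position: [573.5, -26.0, 45.4]
orientation: [[-0.092, 0.0, -0.996], [0.996, -0.0, -0.092], [-0.0, -1.0, -0.0]]
force: [-0.6, 0.4, 0.0]
grip_width: 0.444
time: 24.4
position: [572.1, -25.8, 234.7]
orientation: [[-0.092, -0.002, -0.996], [0.996, 0.001, -0.092], [0.001, -1.0, 0.002]]
force: [0.1, -0.3, 0.5]
grip_width: 0.5
t 24.40 pos [572.1 -25.8 234.7] yaw 1.6629 yaxis [-0.002  0.001 -1.   ] F [ 0.1 -0.3  0.5] M [ 0.13 -0.11 -0.03] g 0.500 q [-0.24  0.44  1.55  0.    1.15 -1.9 ]
post in tool x,z [-60.7 -88.9]
t 24.50 pos [572.1 -25.8 234. ] yaw 1.6629 yaxis [-0.004  0.001 -1.   ] F [-1.3  0.3 -0.3] M [ 0.08 -0.13 -0.01] g 0.500 q [-0.24  0.45  1.55  0.    1.15 -1.9 ]
box pts 1442 [[535.0, -358.0, 8.0], [585.0, -345.0, 48.0], [639.0, -284.0, 51.0]]
top box ((588.6679077148438, -315.82330322265625), (108.94148254394531, 70.85688781738281), 4.412621974945068) z std 2.7156197669608706 station xy -86.02413355182688 -234.91810010078822
 top plane [-0.01008474  0.00108843]
 tray floor plane 1301 [0.00068147 0.00595593] 3.6459356820982975
side box ((589.0564575195312, -319.04241943359375), (107.73143768310547, 75.75118255615234), 3.8279731273651123) z std 1.343145447682884 station xy -85.75008318010116 -238.14897870017884
 top plane [0.00040287 0.01748321]
 tray floor plane 1127 [0.00070086 0.00196976] 5.532109250966187
```

View pics/l_19.png

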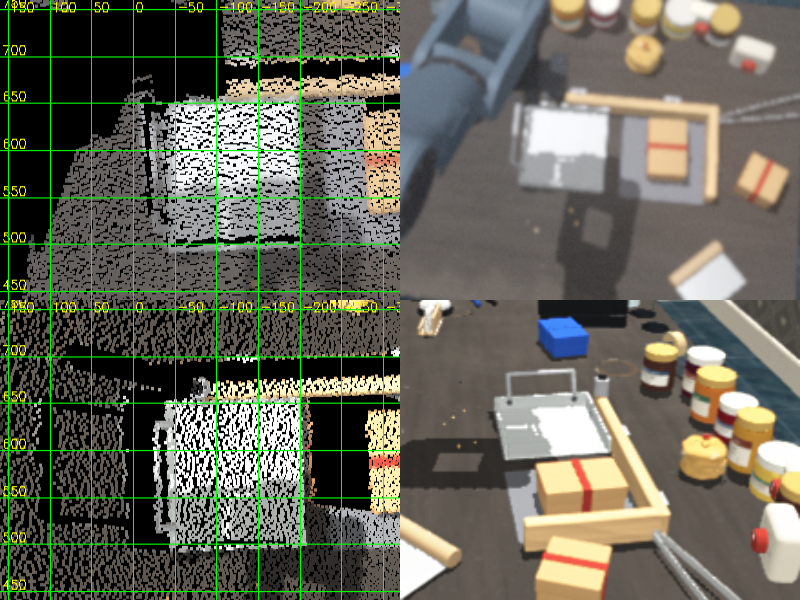

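View pics/s19.png

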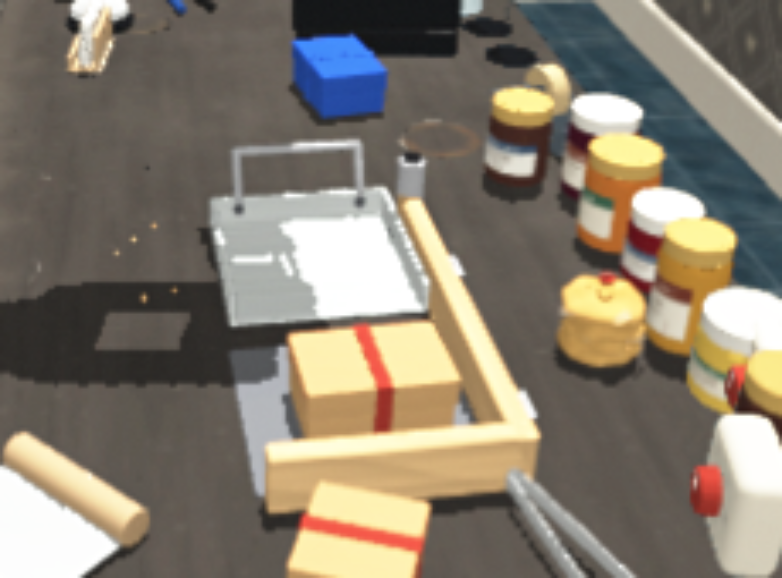

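The box lies flat at station (-86,-236) mm, mid-mat. The tray is flat on the worktop and clear of it, and nothing else has moved. Handing in.

```bash
python3 -c "
from plant import job_done
print(job_done())"
```

```text
the job is handed in; nothing more can be done
None
```

The pastry box is on the mat, the tray is set down flat clear of it, and the job is handed in; no verdict was reported. It took about 24.5 s of the 72 s allowed.

I gripped the tray by its handle bar and swung it anticlockwise round the post. The wrist showed 3–5 N through the middle of the turn, so it was pressing on the post. I laid it along the fence and slid it about 100 mm further with the box still on it. I tipped it about the open edge until the box slid down at around 27°, then drew it back at about 30° and lowered it.

**Last checks:**
- **Box:** its middle is at station (-86, -235 to -238) mm, well inside the mat. Its top plane slopes by less than 0.02 rad.
- **Tray:** the floor plane slopes by less than 0.01 rad, and it stands about 75 mm clear of the box.
- **Other objects:** the pictures show the jar, the cookies and the scraper where they were; I did not measure their positions again at the end.

**What disagreed or was not measured:**
- The tray lagged the tool by about 0.06 rad in yaw while the bar gave in the pads; I allowed for that by turning the tool further.
- Along the fence, the top camera put the tray's yaw at 1.57–1.60 rad and the side camera at 1.41–1.51 rad, against a wanted 1.606 rad. I trusted the top camera, because the side camera sees that lip poorly and the lip-to-fence distance (about 156–158 mm) fitted a tray lying flush. This is what step 2 rests on.
- The open edge looked to stay at the worktop during the tip, but I did not measure its height.

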